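Load the plate press and close it up

ROBOT

A 6-joint arm with a two-finger parallel gripper is mounted at the origin on a cart in front of the work surface, level with it; the furniture and walls round the work are solid. World frame = base frame: x ahead of the robot, y to its left, z up, the work surface at z = 0. Lengths are in m, angles in rad, forces in N, time in s.
With the tool pointing down it reaches from about 0.325 to 0.85 m from the base axis. Payload 15.5 kg.
Tool frame: the origin (TCP) lies between the finger pads; the fingertips stand 19 mm ahead of it and the grasp point (between the pads) is the TCP (arm.nose_length is the distance from the TCP to the fingertips, in m); x points along the fingers, y is the direction in which the jaws open and shut, and the axes are right-handed (so a half turn about x gives the same grasp; the last joint's range is limited). The gripper opens to 91 mm and grips with 3 to 60 N. Pads are 32 mm wide; open, the fingers measure 118 mm over their backs; the gripper's body (76 mm by 178 mm) begins 60 mm behind the grasp point.
Start: joints at [1.119, 0.494, 1.345, -0, 1.302, -0.096], TCP at [0.218, 0.586, 0.233] pointing down, gripper open.
Joint ranges: [-2.91, 2.91], [-0.82, 2.16], [0.22, 2.67], [-1.22, 4.37], [0.12, 2.79], [-3.08, 3.08]. Speed limits (rad/s): [1.89, 1.89, 2.57, 3.01, 3.01, 3.01].

INTERFACE

Orientations are given as [roll, pitch, yaw] about the fixed x, y, z axes, in that order (R = Rz(yaw) Ry(pitch) Rx(roll)).
In Python, from bench import arm, eyes, workorder gives the robot as it stands.
- The arm moves only by the tool play_rows, never from a script. Its argument "targets" is a list of rows, each a list of 3 entries, a list of its own where there are three numbers: the shift along the tool's x, y, z in mm, then the turn about the tool's x in units of 6 degrees (1.0 is 6 degrees), then the closure, from -1 (fully open) to 1 (shut), so that 0 is half open. A call has exactly 5 rows; each row is the pose to reach, as a shift and turn from the pose measured when the call began, along the tool's axes at that moment; what a row does not reach only later rows make up. A row lasts 1/12 s, in which the tool goes at most 41.7 mm and 7.16 degrees, less where a joint would pass 70% of its speed; a pose out of reach is approached as far as the arm can. A call with a gripper value outside its range is refused whole. The fingers move at their own pace and stop on an object; the grip force is fixed at half the most. Time passes only in rows, so rows that repeat a pose let the fingers close, or fill a call up. It gives the time, the measured TCP pose, the force and the opening at its end, in the units of the state.
- arm.sense(): the state, without advancing time (a new reading comes with each control period).
- eyes.snapshot(name): name is "scene" or "top" or "wrist"; returns the picture (400x640x3 uint8, red, green, blue); there is no depth.
- eyes.calibration(name): a dict with "camera_matrix" (3x3 intrinsics, pixels), "dist_coeffs" ([k1, k2, p1, p2, k3] as OpenCV has them; the pictures are not rectified), "rvec" (rotation vector, rad) and "tvec" (3), from world to camera coordinates, as OpenCV has them. Camera axes: x right, y down, z forward; pixel columns grow to the right and rows downward; lengths in m; the calibration is good to about 2 mm. A picture is of the moment at which its call begins: read the wrist's pose just before it. calibration takes no time and is no camera call; for the wrist camera it gives the pose at the moment of the call.
- workorder.job_done(): hands the job in, once; it reports no verdict.
The state is a dict: "clock": time; "joint_pos": joint angles; "joint_velocities": joint speeds; "effort": joint torques, N m; "tool_pos": TCP position; "tool_rot": TCP orientation; "force": force on the tool from outside, world axes, zero at the start; "moment": the same for the moment, N m; "gripper_width": finger opening in m.
Only numpy, scipy, OpenCV 4.12 (cv2) and the standard library are available. Lean on these libraries where they do the work, as an engineer would, in place of code of your own. Each camera call takes 0.05 s, during which the arm holds its last target. There are 200 camera calls.

TASK

Press the cap mat down on the small PCR plate: set the plate gently into the shallow pocket of the press's open drawer, lying flat and lengthwise, then push the drawer fully home. Only with the drawer shut, pull the press's sprung side lever all the way down to its stop and let it come back up. Keep the plate upright and leave the other things where they are.

Things in the scene. Friction and masses are not known exactly. Their poses are not given: they have to be found in the camera images.
- plate: Small white PCR plate, 24 wells, with a grey cap mat on top; 64 (its x) x 46 (its y) x 24 mm high, 80 g. Sides are upright up to 20 mm. Origin: centre of its underside. It lies loose on the table. Either way round is right.
- press: White bench press, fixed, 165 deep x 150 wide x 134 mm high. Origin: on the table under the middle of its front face; x to its back, y to its left. Head from x=+10 mm back, z=88 to 134 mm; under it a 146 mm wide hood lip (z=88 to 98 mm) sticks out to x=-25 mm, 15 mm past the shut drawer's front: an upright tool cannot push the drawer home, one leaning 20 to 45 degrees to the front can.
- drawer (a joint): Drawer of the press, value in m: 0 shut, up to 0.142 pulled out along the press's -x. Light friction (2 N), no spring. It starts pulled out.
- pocket (a point): Middle of the pocket's floor in the drawer (axes as the press), 30 mm over the table; moves with the drawer; at press x=+47 mm when shut. Pocket 70 mm (x) x 52 mm (y), rims 4 mm high; the floor with its steel slide rails is 114 mm wide. The inner face of the drawer's front panel (10 mm thick, up to 62 mm over the table) is 47 mm in front of this point.
- drawer_front (a point): Middle of the outer face of the drawer's front panel (128 mm wide, 24 to 62 mm over the table), 43 mm over the table; moves with the drawer; at press x=-10 mm when shut.
- lever (a joint): Sprung lever on the press's right flank (its -y), value in rad: 0 at rest (arm 65 degrees above the level, leaning to the front), 0.96 at its stop (arm 10 degrees above the level, to the front). A spring (about 4 to 8 N at the grip) brings it back to 0.
- lever_hinge (a point): Lever's hinge point, axis along the press's y; at press (80, -93, 105) mm.
- lever_grip (a point): Middle of the lever's black grip, a bar 20 mm in diameter and 72 mm long along the press's y, sticking out sideways (-y) from the arm; 150 mm from the hinge axis and 40 mm to its right.
- petri_dish: Bystander: petri dish 63 mm across, 15 mm high; origin under its centre.
- tape: Bystander: roll of tape lying flat, 96 mm across, 25 mm high; origin under its centre.
- gauze: Bystander: gauze roll 58 mm across, 50 mm high, upright; origin under its centre.
There are look-alikes about, which are no part of the job. What is shaped like the plate but blue is not meant.

How it is judged:
By the outcome, as a careful person would: the job done as asked, in the order asked, and still so for the second after the job is handed in, with the robot touching nothing.
It also fails if it takes over 72 s, if anything falls off the work surface, if the arm or the gripper's body presses on something with over 40 N, if the wrist force passes 120 N, or if a joint passes its speed limit or range.

## Working session

There is one attempt and no reset: what is moved stays moved. The work goes in short steps, Python scripts to look and compute and a tool call to move; the robot and the scene stay as the last step left them, time stands still between calls to the robot, and variables do not carry over. Pictures are saved under pics/ and viewed, about 8 in all and at most 12, crops included, and the job is handed in when it is done.

Besides the shell and the picture viewer there is one more tool, called after "Emit:" by a JSON object that holds its "method" and its "body". play_rows: Moves the arm, as the interface text tells. Its arguments: {"type":"object","properties":{"targets":{"type":"array","items":{"type":"array"}}},"required":["targets"]}

```bash
mkdir -p pics; cat > h.py <<'E'
import numpy as np, cv2, json
from bench import arm, eyes, workorder
def snap(n,f):
    im=eyes.snapshot(n); cv2.imwrite('pics/'+f+'.png',im[:,:,::-1]); return im
def cal(n):
    c=eyes.calibration(n); K=np.array(c['camera_matrix'],float); d=np.array(c['dist_coeffs'],float)
    R=cv2.Rodrigues(np.array(c['rvec'],float))[0]; return K,d,R,np.array(c['tvec'],float).ravel()
def ray(c,uv):
    K,d,R,t=c; p=cv2.undistortPoints(np.array(uv,float).reshape(-1,1,2),K,d).reshape(-1,2)
    return -R.T@t,(np.c_[p,np.ones(len(p))]@R)
def onz(c,uv,z):
    o,D=ray(c,uv); return o+D*((z-o[2])/D[:,2])[:,None]
def proj(c,P):
    K,d,R,t=c; return cv2.projectPoints(np.array(P,float).reshape(-1,1,3),cv2.Rodrigues(R)[0],t,K,d)[0].reshape(-1,2)
E
python3 - <<'E'
from h import *
print(arm.sense())
a=snap('scene','s1');b=snap('top','t1')
for n in('scene','top'):
    c=cal(n);print(n,-c[2].T@c[3],c[2][2],c[0][0,0])
E
```

```text
{'clock': 0.0, 'joint_pos': array([ 1.11852939e+00,  4.94161524e-01,  1.34611406e+00, -5.29109544e-06,
        1.30250116e+00, -9.54693946e-02]), 'joint_velocities': array([-0.00144118, -0.00041237, -0.00018473, -0.00016539, -0.0008476 ,
        0.00023976]), 'effort': array([-4.71164065e-03, -8.78811264e+01, -3.81847143e+01,  7.03559769e-02,
        5.30752237e-02, -9.12637483e-05]), 'tool_pos': array([0.2181247 , 0.58532985, 0.2323575 ]), 'tool_rot': array([-1.66195851,  1.56961223, -2.01875465]), 'force': array([ 0.37773249, -1.02042689,  0.55815511]), 'moment': array([ 0.00167775, -0.01706772, -0.00898397]), 'gripper_width': 0.09126457825454026}
scene [-0.16376314 -0.82928414  0.61210595] [ 0.64492986  0.65222657 -0.39832897] 406.312163957343
top [ 0.44090173 -0.11121676  1.28016338] [ 0.12995498 -0.00721018 -0.99149368] 462.13910209928315
```

View pics/t1.png

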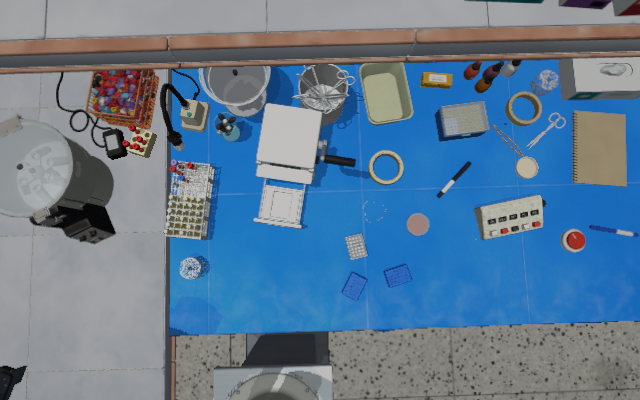

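View pics/s1.png

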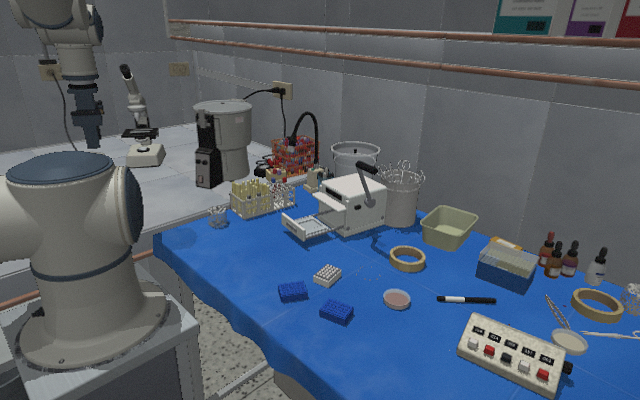

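Top view: the white plate is at about (356,246), the press head at (290,140) with its drawer out towards the robot (280,203), the grip at (342,160), and the two blue decoys at (354,286) and (398,275). Next I'll enlarge this area to measure it.

```bash
python3 - <<'E'
from h import *
b=cv2.imread('pics/t1.png'); c=cal('top')
cv2.imwrite('pics/t1c.png',cv2.resize(b[95:265,245:385],None,fx=4.5*.75,fy=3.375,interpolation=cv2.INTER_CUBIC))
hsv=cv2.cvtColor(b,cv2.COLOR_BGR2HSV)
m=((hsv[...,1]<90)&(hsv[...,2]>90)).astype(np.uint8)
w=m[232:262,342:372]; ct=max(cv2.findContours(cv2.morphologyEx(w,cv2.MORPH_CLOSE,np.ones((3,3))),0,1)[0],key=cv2.contourArea).reshape(-1,2)+[342,232]
P=onz(c,ct,0.022)[:,:2]*1000; print('plate',cv2.minAreaRect(P.astype(np.float32)))
s=cv2.imread('pics/s1.png'); cv2.imwrite('pics/s1c.png',cv2.resize(s[150:300,270:430],None,fx=4,fy=4,interpolation=cv2.INTER_CUBIC))
E
```

```text
plate ((464.7120666503906, -236.91517639160156), (65.19339752197266, 47.025482177734375), 12.586706161499023)
```

View pics/t1c.png

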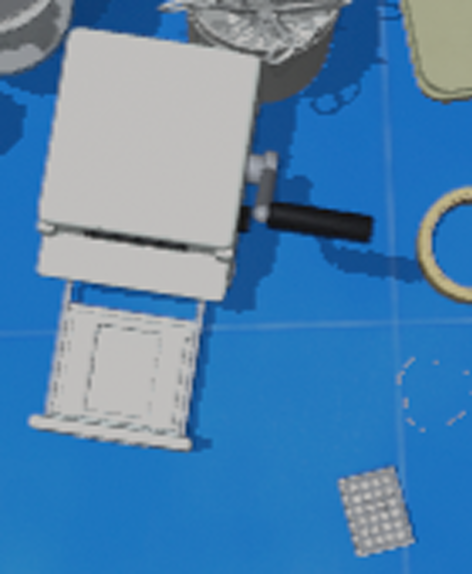

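The plate lies at about (0.465, -0.237), turned 12.6°. Next I'll measure the press from its corners in the crop: head top (72,28), (260,55), (237,252); panel (30,425)–(190,450); pocket (100,323), (162,330), (150,415), (88,408).

```bash
cat >> h.py <<'E'
from scipy.spatial.transform import Rotation as Ro
def RT(s=None):
    s=s or arm.sense(); return Ro.from_euler('xyz',s['tool_rot']).as_matrix(), s['tool_pos']
def shift(target,yaw=None):
    """tool-axis shift (mm) and turn (units) to world target; yaw = wanted dir of jaw axis (mod pi)"""
    s=arm.sense();R,p=RT(s); d=R.T@(np.array(target)-p)*1000; out=[d.round(1)]
    if yaw is not None:
        cur=np.arctan2(R[1,1],R[0,1]); dy=(yaw-cur+np.pi/2)%np.pi-np.pi/2
        out.append(round(-np.degrees(dy)/6*np.sign(-R[2,0]),2))
    return out,'p',p.round(4),'q',s['joint_pos'].round(2),'xax',R[:,0].round(3)
E
python3 - <<'E'
from h import *
c=cal('top')
f=lambda l,z:onz(c,np.array(l)/3.375+[245,95]-0.35,z)[:,:2]*1000
h=f([(72,28),(260,55),(237,252),(40,225)],.134);print('head',h.round(1))
p=f([(31,422),(190,447)],.062);print('panel outer',p.round(1))
k=f([(100,323),(162,330),(150,415),(88,408)],.034);print('pocket',k.round(1),k.mean(0))
l=f([(38,272),(226,300)],.098);print('lip',l.round(1))
g=f([(270,217),(372,228)],.23);print('grip',g.round(1))
for a,b in((h[3],h[0]),(h[2],h[1]),(k[3],k[0]),(k[2],k[1])):print('x dir',np.degrees(np.arctan2(*(b-a)[::-1])))
for a,b in((h[2],h[3]),(h[1],h[0]),(p[1],p[0]),(l[1],l[0])):print('y dir-90',np.degrees(np.arctan2(*(b-a)[::-1]))-90)
print(shift((.4647,-.2369,.10),np.radians(102.6)))
print(RT()[0].round(3))
E
```

```text
head [[ 833.9  -10.2]
 [ 808.7 -152.6]
 [ 657.1 -130.6]
 [ 681.8   16.1]]
panel outer [[540.2  33.2]
 [517.1 -90.6]]
pocket [[620.9 -20.1]
 [613.8 -69.9]
 [545.4 -58.7]
 [552.4  -9.2]] [583.13632826 -39.49274282]
lip [[ 652.6   22.2]
 [ 626.8 -121.7]]
grip [[ 662.8 -152.3]
 [ 653.2 -222. ]]
x dir -9.81116848682821
x dir -8.253616673044771
x dir -9.013754850149047
x dir -9.308768519745582
y dir-90 -9.538841939993418
y dir-90 -10.042435891076394
y dir-90 -10.550093794590822
y dir-90 -10.184049347898409
([array([ 133.1, -684.2,  518.2]), np.float64(-5.51)], 'p', array([0.2181, 0.5854, 0.2324]), 'q', array([ 1.12,  0.49,  1.35, -0.  ,  1.3 , -0.1 ]), 'xax', array([-0.   , -0.001, -1.   ]))
[[-0.     0.349  0.937]
 [-0.001  0.937 -0.349]
 [-1.    -0.001 -0.   ]]
```

View pics/s1c.png

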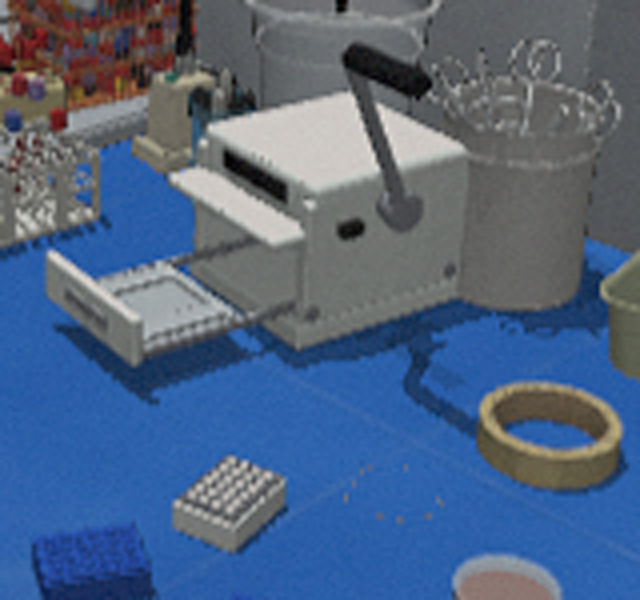

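The press's yaw is about -9.6°, its origin is near (0.664, -0.054), the pocket is at (0.583, -0.040), and the drawer is about 0.129 out. I'll head for the plate.

Emit:
{"method": "play_rows", "body": {"targets": [[[0,-684,518],0,-1],[[0,-684,518],0,-1],[[0,-684,518],0,-1],[[0,-684,518],0,-1],[[0,-684,518],0,-1]]}}

```text
clock: 0.52
tool_pos: [0.2779, 0.3841, 0.2327]
tool_rot: [-1.683, 1.569, -2.039]
force: [0.6, -0.5, 0.1]
gripper_width: 0.0911
```

Emit:
{"method": "play_rows", "body": {"targets": [[[0,-518,392],0,-1],[[0,-518,392],0,-1],[[0,-518,392],0,-1],[[0,-518,392],0,-1],[[0,-518,392],0,-1]]}}

```text
clock: 0.93
tool_pos: [0.3376, 0.1846, 0.2331]
tool_rot: [-1.629, 1.569, -1.985]
force: [1.9, -0.0, 0.0]
gripper_width: 0.0913
```

Emit:
{"method": "play_rows", "body": {"targets": [[[0,-340,260],0,-1],[[0,-340,260],0,-1],[[0,-340,260],0,-1],[[0,-340,260],0,-1],[[0,-340,260],0,-1]]}}

```text
clock: 1.35
tool_pos: [0.3983, -0.0148, 0.2334]
tool_rot: [-1.56, 1.569, -1.916]
force: [1.0, 1.4, 0.0]
gripper_width: 0.0912
```

```bash
python3 - <<'E'
from h import *
print(shift((.4647,-.2369,.15),np.radians(102.6)))
E
```

```text
([array([  83.7, -184.9,  139.6]), np.float64(-5.5)], 'p', array([ 0.3983, -0.0148,  0.2334]), 'q', array([-0.19,  0.17,  1.86, -0.  ,  1.11, -1.4 ]), 'xax', array([-0.   , -0.001, -1.   ]))
```

Emit:
{"method": "play_rows", "body": {"targets": [[[0,-37,28],-1.1,-1],[[0,-74,56],-2.2,-1],[[0,-111,84],-3.3,-1],[[20,-148,112],-4.4,-1],[[40,-185,140],-5.5,-1]]}}

```text
clock: 1.77
tool_pos: [0.4506, -0.1883, 0.2121]
tool_rot: [-1.3, 1.568, -1.106]
force: [1.9, 0.7, 0.2]
gripper_width: 0.0917
```

```bash
python3 - <<'E'
from h import *
im=snap('wrist','w1'); c=cal('wrist')
print(shift((.4647,-.2369,.15),np.radians(102.6)))
print(-c[2].T@c[3],c[2][2])
pl=[(.4647+dx*np.cos(.22)-dy*np.sin(.22),-.2369+dx*np.sin(.22)+dy*np.cos(.22),.022) for dx,dy in((.032,.023),(.032,-.023),(-.032,-.023),(-.032,.023))]
print(proj(c,pl).round(0))
E
```

```text
([array([ 59.8, -44.9,   3.1]), np.float64(-0.09)], 'p', array([ 0.4522, -0.1934,  0.2097]), 'q', array([-0.52,  0.33,  1.7 , -0.  ,  1.11, -2.3 ]), 'xax', array([ 0.001, -0.004, -1.   ]))
[ 0.3735461  -0.21072908  0.3609848 ] [ 0.27749787  0.05702291 -0.95903249]
[[300. 215.]
 [258. 215.]
 [255. 158.]
 [298. 157.]]
```

View pics/w1.png

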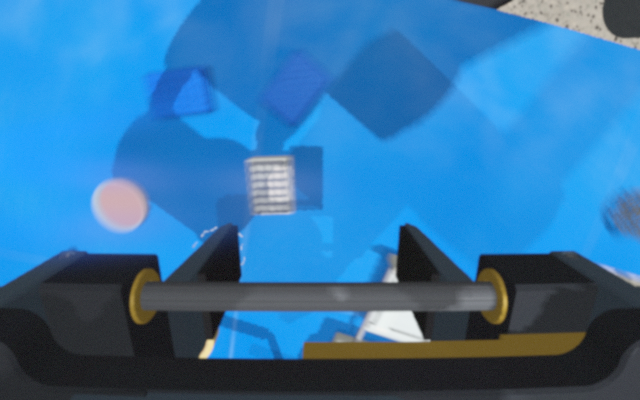

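The wrist picture has the plate at about (270,186), within a few pixels of the prediction; it is blurred by motion. I'll hover, settle and re-measure.

Emit:
{"method": "play_rows", "body": {"targets": [[[15,-15,1],0,-1],[[30,-30,2],0,-1],[[60,-45,3],-0.1,-1],[[60,-45,3],-0.1,-1],[[60,-45,3],-0.1,-1]]}}

```text
clock: 2.23
tool_pos: [0.4637, -0.2368, 0.1486]
tool_rot: [-2.73, 1.568, -2.511]
force: [0.1, 0.3, 0.2]
gripper_width: 0.0908
```

```bash
python3 - <<'E'
from h import *
eyes.snapshot('wrist'); im=snap('wrist','w2'); c=cal('wrist')
hsv=cv2.cvtColor(im,cv2.COLOR_RGB2HSV)
e=proj(c,[(.4647,-.2369,.024)])[0];print('pred',e)
m=((hsv[...,1]<90)&(hsv[...,2]>90)).astype(np.uint8)
m=cv2.morphologyEx(m,cv2.MORPH_CLOSE,np.ones((5,5)))
for ct in cv2.findContours(m,0,1)[0]:
    if cv2.contourArea(ct)>800:
        ct=ct.reshape(-1,2);print(ct.min(0),ct.max(0)); P=onz(c,ct,.021)[:,:2]*1000;print(cv2.minAreaRect(P.astype(np.float32)))
print(shift((.4647,-.2369,.15),np.radians(102.6)))
E
```

```text
pred [318.91495146 200.16157888]
[140 287] [496 310]
((566.8157348632812, -215.0226593017578), (28.289653778076172, 364.4050598144531), 12.724557876586914)
[ 99 182] [166 244]
((516.6962890625, -403.2585144042969), (61.08872604370117, 64.85946655273438), 12.478918075561523)
[293 161] [345 230]
((462.27294921875, -237.5016326904297), (64.7525634765625, 46.58734130859375), 12.659597396850586)
([array([ 0.4, -0.3,  0.1]), np.float64(0.01)], 'p', array([ 0.4645, -0.2366,  0.1504]), 'q', array([-0.58,  0.45,  1.7 , -0.  ,  0.99, -2.37]), 'xax', array([ 0.   , -0.004, -1.   ]))
```

View pics/w2.png

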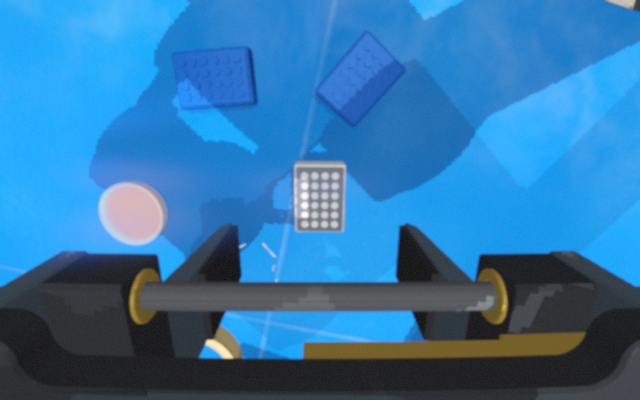

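The plate is at (0.463, -0.237), turned 12.66°, centred between the fingers. I'll descend and grip it.

Emit:
{"method": "play_rows", "body": {"targets": [[[35,0,-1],0,-1],[[70,0,-1],0,-1],[[100,0,-1],0,-1],[[115,0,-1],0,-1],[[123,0,-1],0,-1]]}}

```text
clock: 2.75
tool_pos: [0.4633, -0.2363, 0.0267]
tool_rot: [-1.959, 1.568, -1.738]
force: [-0.4, -0.3, 0.6]
gripper_width: 0.0907
```

Emit:
{"method": "play_rows", "body": {"targets": [[[1,0,0],0,0],[[1,0,0],0,0],[[1,0,0],0,1],[[1,0,0],0,1],[[1,0,0],0,1]]}}

```text
clock: 3.17
tool_pos: [0.4639, -0.2366, 0.0267]
tool_rot: [-1.532, 1.567, -1.311]
force: [0.7, 0.4, -0.1]
gripper_width: 0.0608
```

Emit:
{"method": "play_rows", "body": {"targets": [[[0,0,0],0,1],[[0,0,0],0,1],[[0,0,0],0,1],[[0,0,0],0,1],[[0,0,0],0,1]]}}

```text
clock: 3.58
tool_pos: [0.4641, -0.2368, 0.0272]
tool_rot: [-1.408, 1.566, -1.187]
force: [-1.0, 1.2, 9.3]
gripper_width: 0.0457
```

Emit:
{"method": "play_rows", "body": {"targets": [[[-15,0,0],0,1],[[-35,0,0],0,1],[[-60,0,0],0,1],[[-90,0,0],0,1],[[-110,0,0],0,1]]}}

```text
clock: 4.0
tool_pos: [0.4642, -0.2365, 0.1394]
tool_rot: [-1.278, 1.565, -1.057]
force: [0.9, -0.8, -0.7]
gripper_width: 0.0456
```

```bash
python3 - <<'E'
from h import *
print(shift((.583,-.0395,.137),np.radians(80.4)), arm.sense()['gripper_width'],arm.sense()['force'])
E
```

```text
([array([  1.8, 166.2, 159.1]), np.float64(3.71)], 'p', array([ 0.4642, -0.2365,  0.1394]), 'q', array([-0.58,  0.47,  1.71, -0.  ,  0.96, -2.37]), 'xax', array([ 0.003, -0.005, -1.   ])) 0.04556995042952287 [ 0.87169901 -0.75812472 -0.67229737]
```

Emit:
{"method": "play_rows", "body": {"targets": [[[0,30,29],0.7,1],[[0,60,58],1.4,1],[[0,90,87],2.1,1],[[0,120,116],2.8,1],[[0,150,145],3.7,1]]}}

```text
clock: 4.42
tool_pos: [0.5732, -0.0568, 0.139]
tool_rot: [-0.882, 1.565, -1.052]
force: [1.0, 0.3, -1.5]
gripper_width: 0.046
```

Emit:
{"method": "play_rows", "body": {"targets": [[[0,11,18],0.0,1],[[0,11,18],0.0,1],[[0,11,18],0,1],[[0,11,18],0,1],[[0,11,18],0,1]]}}

```text
clock: 4.83
tool_pos: [0.5919, -0.0496, 0.1389]
tool_rot: [-1.038, 1.566, -1.208]
force: [0.1, 0.1, -0.3]
gripper_width: 0.0459
```

```bash
python3 - <<'E'
from h import *
print(shift((.583,-.0395,.137),np.radians(80.4)))
eyes.snapshot('wrist'); im=snap('wrist','w3'); t=snap('top','t3')
c=cal('wrist'); x=np.array([.986,-.167]);y=np.array([.167,.986])
P=[(*(np.array([.583,-.0395])+a*x+b*y),.034) for a,b in((.035,.026),(.035,-.026),(-.035,-.026),(-.035,.026))]
P+=[(*(np.array([.583,-.0395])-.057*x+b*y),.062) for b in(.064,-.064)]
print(proj(c,P).round(0))
cv2.imwrite('pics/w3t.png',np.vstack([im[:,:,::-1],cv2.resize(t[120:245,230:380,::-1],(640,533))[:200*0+533]])[:930][:, :] )
cv2.imwrite('pics/w3t.png',im[:,:,::-1])
E
```

```text
([array([  1.9,   8.5, -10.5]), np.float64(-0.03)], 'p', array([ 0.5919, -0.0496,  0.1389]), 'q', array([-0.18,  0.55,  1.53, -0.01,  1.05, -1.58]), 'xax', array([ 0.002, -0.005, -1.   ]))
[[360. 233.]
 [299. 233.]
 [297. 151.]
 [363. 151.]
 [424. 125.]
 [239. 126.]]
```

View pics/w3t.png

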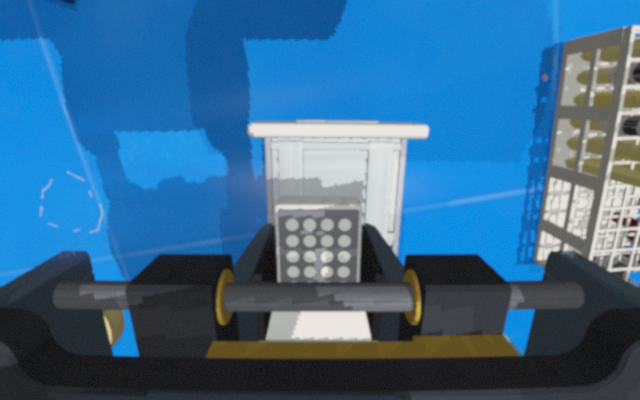

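The wrist view shows the plate held at columns 277–360 and the pocket's front part at about columns 303–369, roughly 6 px to the right of my prediction. I'll read the edges numerically.

```bash
python3 - <<'E'
from h import *
g=cv2.cvtColor(cv2.imread('pics/w3.png'),cv2.COLOR_BGR2GRAY).astype(int); c=cal('wrist')
print('panel',np.round(g[127:132].mean(0)[242:256]),np.round(g[127:132].mean(0)[422:436]))
print('front col',g[118:158,325:345].mean(1).round())
r=g[155:168].mean(0).round()
print('pock L 262..312',r[262:316]);print('R 358..408',r[358:410])
print('plate L',g[215:250].mean(0)[270:286].round(),'R',g[215:250].mean(0)[352:368].round())
print(proj(c,[(.5919,-.0496,.134)]))
R,p=RT()
for z in(.02,.0245): print([proj(c,[p+R@np.array([.005,s*.023,-zz])])[0].round(1).tolist() for s in(1,-1) for zz in(0,.03)])
E
```

```text
panel [ 78.  78.  78.  80.  93. 127. 164. 196. 219. 228. 230. 230. 231. 231.] [231. 231. 231. 230. 227. 218. 195. 155. 119. 107. 106. 106. 107. 106.]
front col [112. 128. 154. 172. 173. 180. 204. 222. 229. 231. 232. 232. 232. 232.
 232. 231. 229. 222. 207. 191. 199. 213. 216. 207. 197. 205. 215. 217.
 216. 215. 212. 208. 212. 218. 220. 218. 216. 214. 213. 212.]
pock L 262..312 [107. 100. 110. 141. 169. 183. 188. 188. 182. 178. 191. 206. 211. 210.
 206. 198. 193. 200. 207. 211. 211. 213. 214. 215. 215. 215. 216. 218.
 219. 219. 217. 216. 215. 215. 215. 215. 217. 219. 221. 217. 207. 202.
 208. 213. 214. 214. 214. 214. 214. 214. 215. 215. 215. 215.]
R 358..408 [218. 218. 218. 218. 219. 218. 216. 208. 190. 173. 184. 205. 216. 218.
 220. 221. 222. 222. 222. 222. 223. 224. 225. 224. 223. 221. 221. 219.
 219. 220. 222. 224. 225. 223. 222. 224. 228. 229. 228. 219. 199. 183.
 193. 204. 208. 205. 192. 166. 137. 120. 115. 115.]
plate L [ 59.  58.  60.  63.  80. 114. 144. 155. 143. 120. 104. 101. 100. 100.
 102. 108.] R [ 98.  96.  96.  96.  99. 113. 137. 153. 147. 122.  91.  72.  65.  66.
  71.  76.]
[[319.78335511 261.83191574]]
[[362.5, 262.5], [364.9, 209.3], [276.9, 262.6], [274.7, 209.3]]
[[362.5, 262.5], [364.9, 209.3], [276.9, 262.6], [274.7, 209.3]]
```

```bash
python3 - <<'E'
from h import *
c=cal('wrist'); x=np.array([.986,-.167]);y=np.array([.167,.986]);o=np.array([.583,-.0395])
def rel(uv,z):
    P=onz(c,uv,z)[:,:2]-o; return (np.c_[P@x,P@y]*1000).round(1)
print('panel corners top outer(249,124),(428.5,124)',rel([(248.5,127),(428.5,127)],.062))
print('inner panel row135',rel([(335,135)],.062))
print('pocket sides',rel([(303,161),(367,161)],.034),rel([(303,161),(367,161)],.030))
print('front pocket lines rows 137,142,149',rel([(335,137),(335,142),(335,149)],.034))
print('rails',rel([(265,161),(405.5,161)],.034))
R,p=RT(); q=p[:2]-o; print('tool',q@x*1000,q@y*1000,np.degrees(np.arctan2(R[1,1],R[0,1])))
# plate held, front top edge etc
print('plate mid at top',(onz(c,[(318.2,232)],.134)[:,:2]-o)@y*1000)
E
```

```text
panel corners top outer(249,124),(428.5,124) [[-55.9 -57.7]
 [-55.7  67.4]]
inner panel row135 [[-50.2   2.4]]
pocket sides [[-27.3 -21.6]
 [-27.2  29.6]] [[-26.7 -21.8]
 [-26.6  30.2]]
front pocket lines rows 137,142,149 [[-46.2   3.8]
 [-42.3   3.8]
 [-36.8   3.9]]
rails [[-27.5 -52.1]
 [-27.2  60.5]]
tool 10.824185567407865 -8.49048930635269 80.20204502839555
plate mid at top [-9.26877271]
```

Emit:
{"method": "play_rows", "body": {"targets": [[[0,6,-5],0,1],[[10,13,-11],0,1],[[25,13,-11],0,1],[[40,13,-11],0,1],[[40,13,-11],0,1]]}}

```text
clock: 5.4
tool_pos: [0.5818, -0.0347, 0.0969]
tool_rot: [-1.658, 1.566, -1.829]
force: [-2.0, 0.9, -1.1]
gripper_width: 0.0459
```

```bash
python3 - <<'E'
from h import *
eyes.snapshot('wrist'); im=snap('wrist','w4');c=cal('wrist')
t=snap('top','t4')
x=np.array([.986,-.167]);y=np.array([.167,.986]);o=np.array([.583,-.0395])
R,p=RT(); q=p[:2]-o; print('tool',q@x*1000,q@y*1000,p)
for z in(.030,.034):print(proj(c,[(*(o+a*x+(.0042+b)*y),z) for a,b in((.035,.026),(.035,-.026),(-.035,-.026),(-.035,.026))]).round(0).tolist())
cv2.imwrite('pics/w4c.png',cv2.resize(im[90:300,220:420,::-1],None,fx=2.8,fy=2.8,interpolation=cv2.INTER_CUBIC))
E
```

```text
tool 0.01151171619316626 4.3683622255276235 [ 0.5837408  -0.03519508  0.09963715]
[[354.0, 265.0], [285.0, 265.0], [282.0, 175.0], [357.0, 175.0]]
[[354.0, 268.0], [285.0, 268.0], [281.0, 176.0], [357.0, 176.0]]
```

View pics/w4c.png

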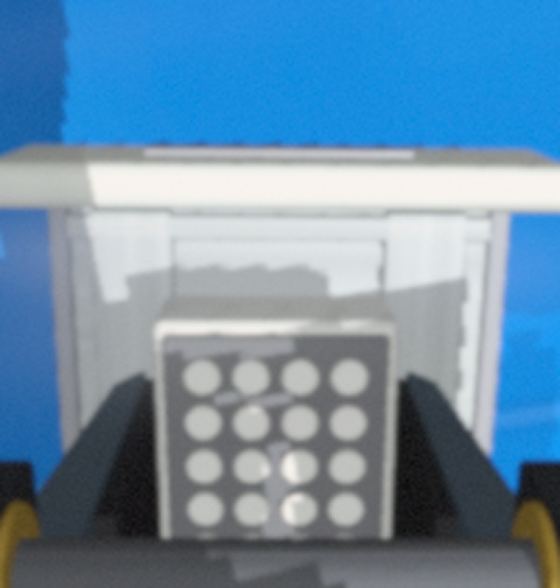

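```bash
python3 - <<'E'
from h import *
c=cal('wrist')
x=np.array([.986,-.167]);y=np.array([.167,.986]);o=np.array([.583,-.0395])
for r,z in((319,.0966),(299,.0926),(323,.0966)):
    P=onz(c,[(318.6,90+r/2.8)],z)[:,:2]-o; print(r,P@x*1000,P@y*1000)
g=cv2.cvtColor(cv2.imread('pics/w4.png'),cv2.COLOR_BGR2GRAY).astype(int);print(g[190:215,300:340].mean(1).round())
E
```

```text
319 [-33.46315051] [3.85397753]
299 [-36.04371393] [3.8560903]
323 [-32.71502039] [3.85179088]
[177. 177. 177. 177. 175. 169. 161. 157. 156. 156. 156. 157. 158. 167.
 190. 210. 219. 219. 206. 176. 145. 138. 140. 141. 140.]
```

Plate and pocket agree within 1 mm. I'll lower with small corrections, slowing at the end.

Emit:
{"method": "play_rows", "body": {"targets": [[[15,0.5,1],0,1],[[28,0.5,1],0,1],[[34,0.5,1],0,1],[[37,0.5,1],0,1],[[39,0.5,1],0,1]]}}

```text
clock: 5.97
tool_pos: [0.5851, -0.0351, 0.061]
tool_rot: [-0.839, 1.565, -1.011]
force: [-0.7, -0.4, 1.1]
gripper_width: 0.046
```

Emit:
{"method": "play_rows", "body": {"targets": [[[0.5,0,0],0,1],[[1,0,0],0,1],[[1.5,0,0],0,1],[[2,0,0],0,1],[[2,0,0],0,1]]}}

```text
clock: 6.38
tool_pos: [0.5861, -0.0353, 0.0602]
tool_rot: [-0.605, 1.563, -0.777]
force: [-2.4, 0.1, 10.9]
gripper_width: 0.0462
```

```bash
python3 - <<'E'
from h import *
eyes.snapshot('wrist');im=snap('wrist','w5');c=cal('wrist')
s=arm.sense();print(s['tool_pos'],s['force'],s['moment'],RT()[0][:,0])
x=np.array([.986,-.167]);y=np.array([.167,.986]);o=np.array([.583,-.0395])
R,p=RT(); q=p[:2]-o; print('tool',q@x*1000,q@y*1000)
sc=snap('scene','s5')
a=cv2.resize(im[140:300,220:420,::-1],(600,480),interpolation=cv2.INTER_CUBIC)
b=cv2.resize(sc[190:260,270:370,::-1],(600,420)[:2],interpolation=cv2.INTER_CUBIC)
cv2.imwrite('pics/x5.png',cv2.resize(np.vstack([a,b]),None,fx=.66,fy=.66))
for z in(.030,.034):print(proj(c,[(*(o+a*x+(.0042+b)*y),z) for a,b in((-.035,-.026),(-.035,.026))]).round(0).tolist())
E
```

```text
[ 0.58605386 -0.03529134  0.06025026] [-1.68646587 -0.26778903  9.44541009] [-0.02806963 -0.04428858  0.00719266] [ 0.00547555 -0.00540783 -0.99997039]
tool 2.30825836271992 4.659735853718719
[[274.0, 184.0], [364.0, 184.0]]
[[273.0, 185.0], [365.0, 185.0]]
```

View pics/x5.png

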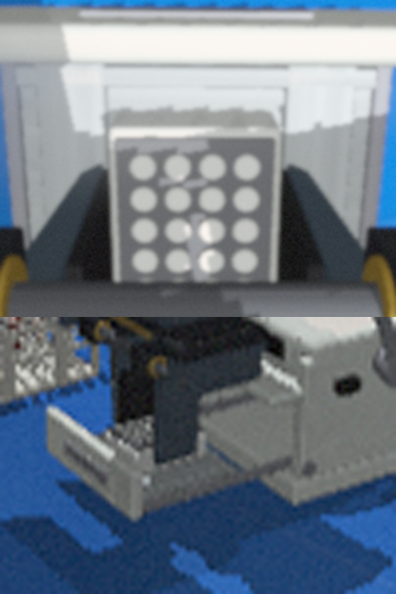

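Contact came about 3 mm early and the tool sits 2.3 mm too far back, so the plate may be on the back rim. I'll lift slightly, move forward and lower again.

Emit:
{"method": "play_rows", "body": {"targets": [[[-3,0,0],0,1],[[-3,0,-2],0,1],[[-3,0,-2],0,1],[[-3,0,-2],0,1],[[-3,0,-2],0,1]]}}

```text
clock: 6.95
tool_pos: [0.5839, -0.0349, 0.0632]
tool_rot: [-0.625, 1.563, -0.796]
force: [-0.3, -0.4, -0.6]
gripper_width: 0.0458
```

Emit:
{"method": "play_rows", "body": {"targets": [[[1,0,0],0,1],[[2,0,0],0,1],[[3,0,0],0,1],[[4,0,0],0,1],[[5,0,0],0,1]]}}

```text
clock: 7.37
tool_pos: [0.584, -0.0349, 0.058]
tool_rot: [-0.632, 1.563, -0.803]
force: [0.5, -0.7, -0.2]
gripper_width: 0.0457
```

```bash
python3 - <<'E'
from h import *
x=np.array([.986,-.167]);y=np.array([.167,.986]);o=np.array([.583,-.0395])
for i in range(2):
    s=arm.sense();q=s['tool_pos'][:2]-o; print('tool',q@x*1000,q@y*1000,s['tool_pos'][2],s['force'],s['moment']); eyes.snapshot('top')
E
```

```text
tool 0.18249967731151767 4.667334569927851 0.057996548876110283 [ 0.47241818 -0.70432908 -0.24741199] [0.05850866 0.01590551 0.04948905]
tool 0.10168298163913009 4.6625666028979955 0.05783294062845876 [ 0.02266118 -0.38070064 -2.21772541] [ 0.06359591 -0.0585277  -0.03753312]
```

It has passed the old contact height without force, so it is going into the pocket.

Emit:
{"method": "play_rows", "body": {"targets": [[[0.3,0,0],0,1],[[0.6,0,0],0,1],[[0.9,0,0],0,1],[[1.2,0,0],0,1],[[1.2,0,0],0,1]]}}

```text
clock: 7.88
tool_pos: [0.584, -0.0349, 0.0573]
tool_rot: [-0.608, 1.563, -0.78]
force: [-2.2, -0.3, 9.6]
gripper_width: 0.0458
```

Emit:
{"method": "play_rows", "body": {"targets": [[[0,0,0],0,-0.2],[[0,0,0],0,-0.35],[[0,0,0],0,-0.35],[[0,0,0],0,-0.35],[[0,0,0],0,-0.35]]}}

```text
clock: 8.3
tool_pos: [0.584, -0.0349, 0.0572]
tool_rot: [-0.611, 1.563, -0.783]
force: [-1.0, 1.1, -0.6]
gripper_width: 0.0617
```

Emit:
{"method": "play_rows", "body": {"targets": [[[-5,0,0],0,-0.35],[[-20,0,0],0,-0.35],[[-45,0,0],0,-0.35],[[-80,0,0],0,-0.35],[[-115,0,0],0,-0.35]]}}

```text
clock: 8.72
tool_pos: [0.5827, -0.0342, 0.1733]
tool_rot: [-0.764, 1.564, -0.935]
force: [1.3, 0.2, -0.1]
gripper_width: 0.0615
```

```bash
python3 - <<'E'
from h import *
print(arm.sense()['gripper_width'])
eyes.snapshot('wrist');im=snap('wrist','w6')
cv2.imwrite('pics/w6c.png',cv2.resize(im[90:300,220:420,::-1],None,fx=2.8,fy=2.8,interpolation=cv2.INTER_CUBIC))
print(RT())
E
```

```text
0.061468782507279905
(array([[ 0.01362454,  0.17039263,  0.98528205],
       [-0.0066953 ,  0.98536697, -0.17031473],
       [-0.99988477, -0.0042763 ,  0.014566  ]]), array([ 0.58599805, -0.03467715,  0.17780935]))
```

View pics/w6c.png

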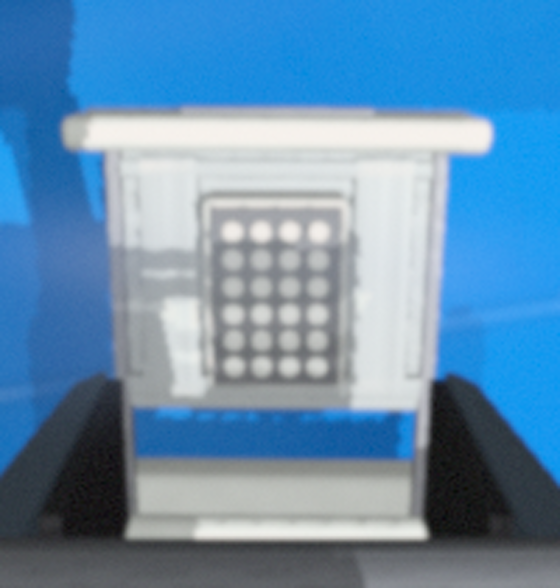

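The plate sits flat and lengthwise in the pocket (crop (280,290), inside the pocket outline). The drawer needs a leaning tool, but a row has no pitch command. The tool's pitch is the sum q2+q3+q5 (π is straight down), so I'll try the reach limit upward and see if the tool leans there.

Emit:
{"method": "play_rows", "body": {"targets": [[[-200,0,0],0,1],[[-200,0,0],0,1],[[-200,0,0],0,1],[[-200,0,0],0,1],[[-200,0,0],0,1]]}}

```text
clock: 9.23
tool_pos: [0.5827, -0.0332, 0.3806]
tool_rot: [-0.271, 1.555, -0.443]
force: [2.6, -0.1, -0.1]
gripper_width: 0.0311
```

Emit:
{"method": "play_rows", "body": {"targets": [[[-300,0,0],0,1],[[-300,0,0],0,1],[[-300,0,0],0,1],[[-300,0,0],0,1],[[-300,0,0],0,1]]}}

```text
clock: 9.65
tool_pos: [0.5789, -0.0316, 0.5885]
tool_rot: [-0.262, 1.555, -0.433]
force: [1.5, 1.1, 1.6]
gripper_width: 0.0006
```

```bash
python3 - <<'E'
from h import *
s=arm.sense();print(s['joint_pos'].round(3),s['tool_pos'],RT(s)[0][:,0].round(4))
E
```

```text
[-0.155  0.309  0.721 -0.005  2.096 -1.557] [ 0.57885194 -0.03163231  0.58847407] [ 0.0148 -0.0068 -0.9999]
```

Emit:
{"method": "play_rows", "body": {"targets": [[[-300,0,0],0,1],[[-300,0,0],0,1],[[-300,0,0],0,1],[[-300,0,0],0,1],[[-300,0,0],0,1]]}}

```text
clock: 10.07
tool_pos: [0.5478, -0.0292, 0.7264]
tool_rot: [-0.087, 1.546, -0.258]
force: [1.4, -0.6, -0.6]
gripper_width: 0.0002
```

Emit:
{"method": "play_rows", "body": {"targets": [[[-300,0,0],0,1],[[-300,0,0],0,1],[[-300,0,0],0,1],[[-300,0,0],0,1],[[-300,0,0],0,1]]}}

```text
clock: 10.48
tool_pos: [0.4737, -0.0246, 0.7762]
tool_rot: [-0.002, 1.525, -0.173]
force: [0.8, 0.1, 0.1]
gripper_width: 0.0005
```

```bash
python3 - <<'E'
from h import *
s=arm.sense();print(s['joint_pos'].round(3),s['tool_pos'],RT(s)[0][:,0].round(4))
E
```

```text
[-0.178  0.283  0.22   0.     2.593 -1.577] [ 0.4736672  -0.02461608  0.77623781] [ 0.045  -0.0079 -0.999 ]
```

The tool is leaning the right way. The elbow is at its limit (q3=0.22), so I'll keep pushing up and back until q5 also reaches its limit.

Emit:
{"method": "play_rows", "body": {"targets": [[[-300,0,-250],0,1],[[-300,0,-250],0,1],[[-300,0,-250],0,1],[[-300,0,-250],0,1],[[-300,0,-250],0,1]]}}

```text
clock: 10.9
tool_pos: [0.3132, -0.0013, 0.8462]
tool_rot: [0.023, 1.515, -0.148]
force: [0.6, -0.8, 0.6]
gripper_width: 0.0006
```

```bash
python3 - <<'E'
from h import *
s=arm.sense();print(s['joint_pos'].round(3),s['tool_pos'],RT(s)[0].round(4))
E
```

```text
[-0.199  0.096  0.22   0.008  2.77  -1.591] [ 0.31318608 -0.00130272  0.84621234] [[ 0.0552  0.1701  0.9839]
 [-0.0082  0.9854 -0.1699]
 [-0.9984  0.0013  0.0558]]
```

Emit:
{"method": "play_rows", "body": {"targets": [[[-300,0,-300],0,1],[[-300,0,-300],0,1],[[-300,0,-300],0,1],[[-300,0,-300],0,1],[[-300,0,-300],0,1]]}}

```text
clock: 11.32
tool_pos: [0.2588, 0.0301, 0.8681]
tool_rot: [-0.024, 1.45, -0.195]
force: [0.7, -0.0, 0.3]
gripper_width: 0.0006
```

```bash
python3 - <<'E'
from h import *
s=arm.sense();print(s['joint_pos'].round(3),s['tool_pos'],RT(s)[0].round(4))
E
```

```text
[-0.1    0.016  0.221 -0.033  2.784 -1.531] [0.25883248 0.03013382 0.86808056] [[ 0.1185  0.1707  0.9782]
 [-0.0234  0.9853 -0.1691]
 [-0.9927 -0.0029  0.1208]]
```

Now 6.9° and growing.

Emit:
{"method": "play_rows", "body": {"targets": [[[-300,0,-300],0,1],[[-300,0,-300],0,1],[[-300,0,-300],0,1],[[-300,0,-300],0,1],[[-300,0,-300],0,1]]}}

```text
clock: 11.73
tool_pos: [0.2039, 0.0799, 0.8824]
tool_rot: [0.002, 1.385, -0.17]
force: [-1.0, 0.4, -0.8]
gripper_width: 0.0003
```

Emit:
{"method": "play_rows", "body": {"targets": [[[-300,0,-300],0,1],[[-300,0,-300],0,1],[[-300,0,-300],0,1],[[-300,0,-300],0,1],[[-300,0,-300],0,1]]}}

```text
clock: 12.15
tool_pos: [0.1336, 0.1244, 0.8907]
tool_rot: [0.066, 1.328, -0.104]
force: [0.9, -0.3, -0.6]
gripper_width: 0.0003
```

```bash
python3 - <<'E'
from h import *
s=arm.sense();print(s['joint_pos'].round(3),s['tool_pos'],RT(s)[0].round(4))
E
```

```text
[ 0.757 -0.073  0.221 -0.548  2.784 -1.179] [0.13364708 0.12444494 0.89067659] [[ 0.2393  0.1667  0.9565]
 [-0.0249  0.9859 -0.1656]
 [-0.9706  0.0158  0.2401]]
```

13.9° now; continuing.

Emit:
{"method": "play_rows", "body": {"targets": [[[-300,0,-300],0,1],[[-300,0,-300],0,1],[[-300,0,-300],0,1],[[-300,0,-300],0,1],[[-300,0,-300],0,1]]}}

```text
clock: 12.57
tool_pos: [0.0733, 0.1523, 0.8922]
tool_rot: [0.138, 1.287, -0.028]
force: [0.6, 0.8, -0.1]
gripper_width: 0.0004
```

```bash
python3 - <<'E'
from h import *
s=arm.sense();print(s['joint_pos'].round(3),s['tool_pos'],RT(s)[0].round(4))
E
```

```text
[ 1.308 -0.058  0.221 -0.89   2.784 -0.964] [0.07330139 0.1522562  0.89217865] [[ 0.2798  0.1599  0.9467]
 [-0.0079  0.9864 -0.1643]
 [-0.96    0.0385  0.2772]]
```

16.3°, but it is slowing because the tool drifted out of the arm's plane. I'll come forward to a line through the base axis and pull back again.

Emit:
{"method": "play_rows", "body": {"targets": [[[86,-166,214],0,1],[[86,-166,214],0,1],[[86,-166,214],0,1],[[86,-166,214],0,1],[[86,-166,214],0,1]]}}

```text
clock: 12.98
tool_pos: [0.126, 0.1093, 0.8857]
tool_rot: [0.122, 1.292, -0.041]
force: [-0.6, 0.5, 0.6]
gripper_width: 0.0006
```

```bash
python3 - <<'E'
from h import *
s=arm.sense();print(s['joint_pos'].round(3),s['tool_pos'],RT(s)[0].round(4)); print(shift((.3,-.05,.85),np.radians(80.4)))
E
```

```text
[ 0.748 -0.135  0.307 -0.502  2.723 -1.145] [0.12603562 0.1092529  0.88574114] [[ 0.2754  0.1573  0.9484]
 [-0.0112  0.987  -0.1604]
 [-0.9613  0.0336  0.2735]]
([array([  84. , -131. ,  180.8]), np.float64(0.09)], 'p', array([0.126 , 0.1093, 0.8857]), 'q', array([ 0.75, -0.13,  0.31, -0.5 ,  2.72, -1.14]), 'xax', array([ 0.275, -0.011, -0.961]))
```

Emit:
{"method": "play_rows", "body": {"targets": [[[64,-131,145],0,1],[[64,-131,145],0,1],[[64,-131,145],0,1],[[64,-131,145],0,1],[[64,-131,145],0,1]]}}

```text
clock: 13.4
tool_pos: [0.1654, 0.0709, 0.8784]
tool_rot: [0.109, 1.298, -0.053]
force: [-0.7, 0.6, -0.1]
gripper_width: 0.0006
```

```bash
python3 - <<'E'
from h import *
s=arm.sense();print(s['joint_pos'].round(3),RT(s)[0].round(4)); print(shift((.26,-.044,.86),np.radians(80.4)))
E
```

```text
[ 0.195 -0.169  0.361 -0.149  2.68  -1.357] [[ 0.2691  0.1569  0.9503]
 [-0.0142  0.9872 -0.159 ]
 [-0.963   0.0293  0.2678]]
([array([ 44.8, -99.1, 103.3]), np.float64(0.09)], 'p', array([0.1654, 0.0709, 0.8784]), 'q', array([ 0.19, -0.17,  0.36, -0.15,  2.68, -1.36]), 'xax', array([ 0.269, -0.014, -0.963]))
```

Emit:
{"method": "play_rows", "body": {"targets": [[[0,-104,17],0,1],[[0,-104,17],0,1],[[0,-104,17],0,1],[[0,-104,17],0,1],[[0,-104,17],0,1]]}}

```text
clock: 13.82
tool_pos: [0.1688, 0.0304, 0.8781]
tool_rot: [0.134, 1.308, -0.029]
force: [0.3, -0.6, 1.0]
gripper_width: 0.0005
```

Emit:
{"method": "play_rows", "body": {"targets": [[[-300,0,-300],0,1],[[-300,0,-300],0,1],[[-300,0,-300],0,1],[[-300,0,-300],0,1],[[-300,0,-300],0,1]]}}

```text
clock: 14.23
tool_pos: [0.1105, 0.0561, 0.8907]
tool_rot: [0.107, 1.302, -0.059]
force: [0.3, 0.1, -0.6]
gripper_width: 0.0005
```

```bash
python3 - <<'E'
from h import *
s=arm.sense();print(s['joint_pos'].round(3),s['tool_pos'],RT(s)[0].round(4))
E
```

```text
[ 0.07  -0.212  0.301 -0.098  2.784 -1.431] [0.11047061 0.05611393 0.8906819 ] [[ 0.2651  0.1609  0.9507]
 [-0.0155  0.9866 -0.1626]
 [-0.9641  0.0283  0.2641]]
```

Emit:
{"method": "play_rows", "body": {"targets": [[[-250,-120,-300],0,1],[[-250,-120,-300],0,1],[[-250,-120,-300],0,1],[[-250,-120,-300],0,1],[[-250,-120,-300],0,1]]}}

```text
clock: 14.65
tool_pos: [0.0735, 0.0571, 0.8873]
tool_rot: [0.112, 1.298, -0.052]
force: [-0.4, 0.4, 0.0]
gripper_width: 0.0005
```

Emit:
{"method": "play_rows", "body": {"targets": [[[-250,-60,-300],0,1],[[-250,-60,-300],0,1],[[-250,-60,-300],0,1],[[-250,-60,-300],0,1],[[-250,-60,-300],0,1]]}}

```text
clock: 15.07
tool_pos: [0.051, 0.0598, 0.8788]
tool_rot: [0.14, 1.298, -0.023]
force: [-0.1, 0.4, 1.1]
gripper_width: 0.0005
```

```bash
python3 - <<'E'
from h import *
s=arm.sense();print(s['joint_pos'].round(3),s['tool_pos'],RT(s)[0].round(4))
E
```

```text
[ 1.175 -0.225  0.379 -0.798  2.784 -1.011] [0.05104755 0.05980737 0.87875914] [[ 0.2691  0.1571  0.9502]
 [-0.0062  0.9869 -0.1614]
 [-0.9631  0.0376  0.2665]]
```

The singularity over the base keeps it near 15.6°. I'll go forward instead and use the outward reach limit at height.

Emit:
{"method": "play_rows", "body": {"targets": [[[158,-74,283],0,1],[[158,-74,283],0,1],[[158,-74,283],0,1],[[158,-74,283],0,1],[[158,-74,283],0,1]]}}

```text
clock: 15.48
tool_pos: [0.0696, 0.057, 0.8723]
tool_rot: [0.088, 1.317, -0.071]
force: [-1.3, 0.5, -0.7]
gripper_width: 0.0004
```

Emit:
{"method": "play_rows", "body": {"targets": [[[120,-90,220],0,1],[[120,-90,220],0,1],[[120,-90,220],0,1],[[120,-90,220],0,1],[[120,-90,220],0,1]]}}

```text
clock: 15.9
tool_pos: [0.0875, 0.0523, 0.8653]
tool_rot: [0.055, 1.336, -0.104]
force: [-0.7, -0.1, 0.9]
gripper_width: 0.0001
```

```bash
python3 - <<'E'
from h import *
s=arm.sense();print(s['joint_pos'].round(3),RT(s)[0].round(4));print(shift((.45,-.075,.8)))
E
```

```text
[ 0.061 -0.281  0.446 -0.099  2.743 -1.446] [[ 0.231   0.157   0.9602]
 [-0.0242  0.9875 -0.1556]
 [-0.9726  0.0127  0.2319]]
([array([150.3, -69.6, 352.7])], 'p', array([0.0875, 0.0523, 0.8653]), 'q', array([ 0.06, -0.28,  0.45, -0.1 ,  2.74, -1.45]), 'xax', array([ 0.231, -0.024, -0.973]))
```

Now q1 is back in the plane with q2=-0.28, past the singularity. Pulling up and back from here may gain tilt.

Emit:
{"method": "play_rows", "body": {"targets": [[[-300,0,-200],0,1],[[-300,0,-200],0,1],[[-300,0,-200],0,1],[[-300,0,-200],0,1],[[-300,0,-200],0,1]]}}

```text
clock: 16.32
tool_pos: [0.0661, 0.0561, 0.8716]
tool_rot: [0.055, 1.332, -0.105]
force: [0.6, -0.6, 0.4]
gripper_width: 0.0004
```

```bash
python3 - <<'E'
from h import *
s=arm.sense();print(s['joint_pos'].round(3),s['tool_pos'],RT(s)[0].round(4))
E
```

```text
[ 0.621 -0.252  0.409 -0.449  2.771 -1.226] [0.06606031 0.05613529 0.8716346 ] [[ 0.2353  0.1572  0.9591]
 [-0.0247  0.9875 -0.1558]
 [-0.9716  0.0129  0.2363]]
```

Emit:
{"method": "play_rows", "body": {"targets": [[[60,-60,250],0,1],[[60,-60,250],0,1],[[60,-60,250],0,1],[[60,-60,250],0,1],[[60,-60,250],0,1]]}}

```text
clock: 16.73
tool_pos: [0.0882, 0.0534, 0.8702]
tool_rot: [0.058, 1.347, -0.098]
force: [0.2, 0.8, 0.3]
gripper_width: -0.0001
```

Emit:
{"method": "play_rows", "body": {"targets": [[[60,-60,250],0,1],[[60,-60,250],0,1],[[60,-60,250],0,1],[[60,-60,250],0,1],[[60,-60,250],0,1]]}}

```text
clock: 17.15
tool_pos: [0.2203, 0.0017, 0.8681]
tool_rot: [0.059, 1.347, -0.099]
force: [0.5, -0.2, -0.7]
gripper_width: 0.0008
```

Emit:
{"method": "play_rows", "body": {"targets": [[[60,-60,250],0,1],[[60,-60,250],0,1],[[60,-60,250],0,1],[[60,-60,250],0,1],[[60,-60,250],0,1]]}}

```text
clock: 17.57
tool_pos: [0.4057, -0.0748, 0.8394]
tool_rot: [0.062, 1.343, -0.096]
force: [0.2, 1.1, -0.1]
gripper_width: 0.0002
```

```bash
python3 - <<'E'
from h import *
s=arm.sense();print(s['joint_pos'].round(3),s['tool_pos'],RT(s)[0].round(4));print(shift((.45,-.075,.8)))
E
```

```text
[-0.379  0.143  0.222  0.114  2.554 -1.689] [ 0.40570899 -0.07475333  0.83936641] [[ 0.2252  0.1563  0.9617]
 [-0.0217  0.9876 -0.1554]
 [-0.9741  0.0141  0.2258]]
([array([48.3,  6.1, 33.7])], 'p', array([ 0.4057, -0.0748,  0.8394]), 'q', array([-0.38,  0.14,  0.22,  0.11,  2.55, -1.69]), 'xax', array([ 0.225, -0.022, -0.974]))
```

Emit:
{"method": "play_rows", "body": {"targets": [[[190,0,163],0,1],[[190,0,163],0,1],[[190,0,163],0,1],[[190,0,163],0,1],[[190,0,163],0,1]]}}

```text
clock: 17.98
tool_pos: [0.5703, -0.0981, 0.7159]
tool_rot: [0.063, 1.345, -0.095]
force: [0.4, 0.0, 0.9]
gripper_width: 0.0002
```

Emit:
{"method": "play_rows", "body": {"targets": [[[-160,0,250],0,1],[[-160,0,250],0,1],[[-160,0,250],0,1],[[-160,0,250],0,1],[[-160,0,250],0,1]]}}

```text
clock: 18.4
tool_pos: [0.6187, -0.1057, 0.7354]
tool_rot: [0.055, 1.316, -0.103]
force: [-1.2, -0.2, -0.1]
gripper_width: 0.0003
```

```bash
python3 - <<'E'
from h import *
s=arm.sense();print(s['joint_pos'].round(3),s['tool_pos'],RT(s)[0].round(4))
E
```

```text
[-0.289  0.386  0.221  0.062  2.283 -1.656] [ 0.61871385 -0.10569417  0.73537404] [[ 0.251   0.1554  0.9554]
 [-0.0259  0.9878 -0.1538]
 [-0.9676  0.0139  0.2519]]
```

Tilt grew to 14.5° while still settling onto the boundary; repeating.

Emit:
{"method": "play_rows", "body": {"targets": [[[-160,0,250],0,1],[[-160,0,250],0,1],[[-160,0,250],0,1],[[-160,0,250],0,1],[[-160,0,250],0,1]]}}

```text
clock: 18.82
tool_pos: [0.6411, -0.109, 0.729]
tool_rot: [0.049, 1.286, -0.109]
force: [-0.5, -0.9, -0.3]
gripper_width: 0.0005
```

Emit:
{"method": "play_rows", "body": {"targets": [[[-160,0,250],0,1],[[-160,0,250],0,1],[[-160,0,250],0,1],[[-160,0,250],0,1],[[-160,0,250],0,1]]}}

```text
clock: 19.23
tool_pos: [0.6587, -0.1116, 0.7264]
tool_rot: [0.044, 1.255, -0.114]
force: [0.4, -1.0, 0.4]
gripper_width: 0.0002
```

Emit:
{"method": "play_rows", "body": {"targets": [[[-160,0,250],0,1],[[-160,0,250],0,1],[[-160,0,250],0,1],[[-160,0,250],0,1],[[-160,0,250],0,1]]}}

```text
clock: 19.65
tool_pos: [0.6718, -0.1134, 0.7275]
tool_rot: [0.04, 1.224, -0.118]
force: [0.2, 0.5, 0.3]
gripper_width: 0.0003
```

```bash
python3 - <<'E'
from h import *
s=arm.sense();print(s['joint_pos'].round(3),s['tool_pos'],RT(s)[0].round(4))
E
```

```text
[-0.282  0.416  0.221  0.067  2.161 -1.648] [ 0.67179656 -0.11344723  0.72750891] [[ 0.3379  0.1555  0.9283]
 [-0.0401  0.9877 -0.1508]
 [-0.9403  0.0137  0.34  ]]
```

This works: +1.8° per call with no side effects. I'll do four more.

Emit:
{"method": "play_rows", "body": {"targets": [[[-160,0,250],0,1],[[-160,0,250],0,1],[[-160,0,250],0,1],[[-160,0,250],0,1],[[-160,0,250],0,1]]}}

```text
clock: 20.07
tool_pos: [0.6809, -0.1148, 0.732]
tool_rot: [0.037, 1.191, -0.122]
force: [0.2, -0.4, 0.7]
gripper_width: 0.0006
```

Emit:
{"method": "play_rows", "body": {"targets": [[[-160,0,250],0,1],[[-160,0,250],0,1],[[-160,0,250],0,1],[[-160,0,250],0,1],[[-160,0,250],0,1]]}}

```text
clock: 20.48
tool_pos: [0.6865, -0.1157, 0.7395]
tool_rot: [0.034, 1.158, -0.125]
force: [-0.5, 0.0, 0.1]
gripper_width: 0.0009
```

Emit:
{"method": "play_rows", "body": {"targets": [[[-160,0,250],0,1],[[-160,0,250],0,1],[[-160,0,250],0,1],[[-160,0,250],0,1],[[-160,0,250],0,1]]}}

```text
clock: 20.9
tool_pos: [0.689, -0.116, 0.7496]
tool_rot: [0.031, 1.124, -0.128]
force: [0.8, 0.3, 0.5]
gripper_width: 0.0005
```

Emit:
{"method": "play_rows", "body": {"targets": [[[-160,0,250],0,1],[[-160,0,250],0,1],[[-160,0,250],0,1],[[-160,0,250],0,1],[[-160,0,250],0,1]]}}

```text
clock: 21.32
tool_pos: [0.6887, -0.1161, 0.7619]
tool_rot: [0.029, 1.09, -0.13]
force: [-0.0, -0.4, -0.4]
gripper_width: 0.0004
```

```bash
python3 - <<'E'
from h import *
s=arm.sense();print(s['joint_pos'].round(3),s['tool_pos'],RT(s)[0].round(4))
x=np.array([.986,-.167,0]);y=np.array([.167,.986,0]);pk=np.array([.583,-.0395,0])+.0044*y
fr=pk-.057*x; print('front',fr)
# tip corner ends: TCP so that tip z=.036 and 70 mm in front of panel
tip=fr-.07*x+np.array([0,0,.036])
R=RT(s)[0]; tcp=tip-R[:,0]*.019-R[:,2]*.016
print('tcp',tcp,shift(tcp,np.radians(80.4)), 'press axes in tool',R.T@x,R.T@y,R.T@[0,0,1])
E
```

```text
[-0.287  0.386  0.221  0.082  2.058 -1.643] [ 0.68869753 -0.11605613  0.7619286 ] [[ 0.4582  0.1556  0.8751]
 [-0.06    0.9877 -0.1441]
 [-0.8868  0.0135  0.4619]]
front [ 0.5275328 -0.0256426  0.       ]
tcp [ 0.43580485 -0.01050535  0.04545863] ([array([ 513.2,   55.2, -567.5]), np.float64(0.11)], 'p', array([ 0.6887, -0.1161,  0.7619]), 'q', array([-0.29,  0.39,  0.22,  0.08,  2.06, -1.64]), 'xax', array([ 0.458, -0.06 , -0.887])) press axes in tool [ 0.46182051 -0.01156003  0.88694599] [0.01731456 0.99988453 0.00401656] [-0.88681462  0.01350101  0.46192807]
```

The tool leans 27.5° with heading -7.5°. Now back and down to in front of the drawer.

Emit:
{"method": "play_rows", "body": {"targets": [[[255,54,-404],0,1],[[255,54,-404],0,1],[[255,54,-404],0,1],[[255,54,-404],0,1],[[255,54,-404],0,1]]}}

```text
clock: 21.73
tool_pos: [0.6151, -0.0845, 0.6271]
tool_rot: [0.029, 1.09, -0.131]
force: [1.9, -0.8, 0.6]
gripper_width: 0.0001
```

Emit:
{"method": "play_rows", "body": {"targets": [[[150,31,-237],0,1],[[150,31,-237],0,1],[[150,31,-237],0,1],[[150,31,-237],0,1],[[150,31,-237],0,1]]}}

```text
clock: 22.15
tool_pos: [0.5155, -0.0432, 0.448]
tool_rot: [0.029, 1.089, -0.131]
force: [1.5, -0.4, 0.4]
gripper_width: 0.0009
```

```bash
cat >> h.py <<'E'
X=np.array([.986,-.167,0]);Y=np.array([.167,.986,0]);PK=np.array([.583,-.0395,0])+.0044*Y; FR=PK-.057*X
def tipto(dx,dy,z):
    R=RT()[0]; tip=FR+dx*X+dy*Y+np.array([0,0,z]); return shift(tip-R[:,0]*.019-R[:,2]*.016,np.radians(80.4))
E
python3 - <<'E'
from h import *
print(tipto(-.04,0,.25),tipto(-.04,0,.040)); print(RT()[0].round(3))
E
```

```text
([array([ 142.4,   17. , -135.1]), np.float64(0.11)], 'p', array([ 0.5155, -0.0432,  0.448 ]), 'q', array([-0.23, -0.05,  1.6 ,  0.05,  1.12, -1.65]), 'xax', array([ 0.459, -0.06 , -0.886])) ([array([ 328.6,   14.3, -232.3]), np.float64(0.11)], 'p', array([ 0.5155, -0.0432,  0.448 ]), 'q', array([-0.23, -0.05,  1.6 ,  0.05,  1.12, -1.65]), 'xax', array([ 0.459, -0.06 , -0.886]))
[[ 0.459  0.156  0.875]
 [-0.06   0.988 -0.144]
 [-0.886  0.013  0.463]]
```

Emit:
{"method": "play_rows", "body": {"targets": [[[142,17,-135],0.1,1],[[142,17,-135],0.1,1],[[142,17,-135],0.1,1],[[142,17,-135],0.1,1],[[142,17,-135],0.1,1]]}}

```text
clock: 22.57
tool_pos: [0.463, -0.0149, 0.2575]
tool_rot: [0.039, 1.091, -0.131]
force: [1.4, 0.4, -0.6]
gripper_width: 0.0004
```

Emit:
{"method": "play_rows", "body": {"targets": [[[110,-2,-57],0,1],[[110,-2,-57],0,1],[[110,-2,-57],0,1],[[110,-2,-57],0,1],[[110,-2,-57],0,1]]}}

```text
clock: 22.98
tool_pos: [0.4646, -0.0151, 0.1372]
tool_rot: [0.041, 1.102, -0.129]
force: [1.2, -1.1, 1.7]
gripper_width: 0.0007
```

```bash
python3 - <<'E'
from h import *
print(tipto(-.04,0,.042)); print(RT()[0].round(3))
E
```

```text
([array([ 76.7,  -1.7, -37.7]), np.float64(0.02)], 'p', array([ 0.4646, -0.0151,  0.1372]), 'q', array([-0.18,  0.33,  2.22,  0.19,  0.12, -1.76]), 'xax', array([ 0.448, -0.058, -0.892]))
[[ 0.448  0.165  0.879]
 [-0.058  0.986 -0.155]
 [-0.892  0.019  0.451]]
```

q5 is near its lower limit here, so I'll go diagonally towards the panel and watch the tilt.

```bash
python3 - <<'E'
from h import *
print(tipto(-.012,0,.048))
E
```

```text
([array([ 84. ,  -1.6, -10. ]), np.float64(0.02)], 'p', array([ 0.4646, -0.0151,  0.1372]), 'q', array([-0.18,  0.33,  2.22,  0.19,  0.12, -1.76]), 'xax', array([ 0.448, -0.058, -0.892]))
```

Emit:
{"method": "play_rows", "body": {"targets": [[[25,0,-10],0,1],[[50,-1,-10],0,1],[[70,-2,-10],0,1],[[84,-2,-10],0,1],[[84,-2,-10],0,1]]}}

```text
clock: 23.4
tool_pos: [0.5131, -0.0263, 0.0913]
tool_rot: [0.066, 1.144, -0.101]
force: [-0.3, 1.2, -0.1]
gripper_width: 0.0005
```

```bash
python3 - <<'E'
from h import *
print(tipto(-.012,0,.048),RT()[0].round(3),arm.sense()['force'])
E
```

```text
([array([ 21.4,   1.9, -32. ]), np.float64(0.06)], 'p', array([ 0.5131, -0.0263,  0.0913]), 'q', array([-0.19,  0.48,  2.12,  0.32,  0.12, -1.91]), 'xax', array([ 0.411, -0.042, -0.91 ])) [[ 0.411  0.161  0.897]
 [-0.042  0.987 -0.158]
 [-0.91   0.027  0.413]] [-0.26955094  1.22044733 -0.12943137]
```

Emit:
{"method": "play_rows", "body": {"targets": [[[-2,1,-20],0,1],[[-2,2,-34],0,1],[[10,2,-36],0,1],[[22,2,-36],0,1],[[22,2,-36],0,1]]}}

```text
clock: 23.82
tool_pos: [0.5025, -0.024, 0.0784]
tool_rot: [0.092, 1.173, -0.074]
force: [0.6, 0.8, 0.8]
gripper_width: 0.0006
```

```bash
python3 - <<'E'
from h import *
print(tipto(-.012,0,.048),RT()[0].round(3),arm.sense()['force'])
E
```

```text
([array([ 14.2,   1.3, -15.8]), np.float64(0.09)], 'p', array([ 0.5025, -0.024 ,  0.0784]), 'q', array([-0.2 ,  0.5 ,  2.14,  0.42,  0.12, -2.02]), 'xax', array([ 0.386, -0.028, -0.922])) [[ 0.386  0.157  0.909]
 [-0.028  0.987 -0.159]
 [-0.922  0.035  0.386]] [0.62162757 0.78654644 0.82150661]
```

Emit:
{"method": "play_rows", "body": {"targets": [[[4,1,-10],0,1],[[16,1,-14],0,1],[[18,1,-14],0,1],[[18,1,-14],0,1],[[18,1,-14],0,1]]}}

```text
clock: 24.23
tool_pos: [0.5025, -0.0236, 0.0677]
tool_rot: [0.109, 1.189, -0.055]
force: [-0.0, 0.3, -0.5]
gripper_width: 0.0002
```

```bash
python3 - <<'E'
from h import *
print(tipto(0,0,.05),RT()[0].round(3),arm.sense()['force'])
R,p=RT();t=p+R[:,0]*.019+R[:,2]*.016;print('front corner dx,dy,z',(t-FR)@X,(t-FR)@Y,t[2])
E
```

```text
([array([6.7, 1.2, 0.7]), np.float64(0.11)], 'p', array([ 0.5025, -0.0236,  0.0677]), 'q', array([-0.2 ,  0.53,  2.13,  0.48,  0.12, -2.08]), 'xax', array([ 0.372, -0.02 , -0.928])) [[ 0.372  0.155  0.915]
 [-0.02   0.987 -0.159]
 [-0.928  0.041  0.37 ]] [-0.02556836  0.31194086 -0.53259247]
front corner dx,dy,z -0.003132690214456754 -0.0014485550016684425 0.05594911706819088
```

The front corner is 3 mm before the panel at z=56 mm with 21.8° tilt. Pushing.

Emit:
{"method": "play_rows", "body": {"targets": [[[4,0,8],0,1],[[9,0,18],0,1],[[15,0,30],0,1],[[21,0,42],0,1],[[27,0,54],0,1]]}}

```text
clock: 24.65
tool_pos: [0.5618, -0.0327, 0.0629]
tool_rot: [0.109, 1.19, -0.055]
force: [-2.4, -0.0, 1.9]
gripper_width: 0.0007
```

```bash
python3 - <<'E'
from h import *
print(RT()[0].round(3),arm.sense()['force'],arm.sense()['joint_pos'].round(2))
R,p=RT();t=p+R[:,0]*.019+R[:,2]*.016;print('front corner dx,dy,z',(t-FR)@X,(t-FR)@Y,t[2],R.T@X)
im=snap('scene','s7');cv2.imwrite('pics/s7c.png',cv2.resize(im[150:260,260:410,::-1],None,fx=4,fy=4,interpolation=cv2.INTER_CUBIC))
E
```

```text
[[ 0.371  0.155  0.915]
 [-0.02   0.987 -0.159]
 [-0.928  0.04   0.37 ]] [-2.43117888 -0.00896273  1.87791396] [-0.2   0.57  1.99  0.25  0.21 -1.84]
front corner dx,dy,z 0.05680614837136832 -0.000503992916263199 0.05120936501970586 [ 0.36955692 -0.01179099  0.92917902]
```

View pics/s7c.png

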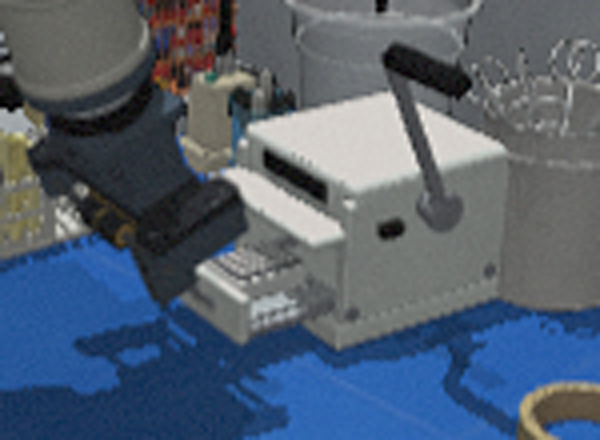

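The drawer is half in with the plate still seated (crop (255,262)). To keep the fingers clear of the lip I'll back off 3 mm, go 15 mm lower and push on.

Emit:
{"method": "play_rows", "body": {"targets": [[[-1,0,-4],0,1],[[13,0,-9],0,1],[[16,0,0],0,1],[[20,0,10],0,1],[[26,0,24],0,1]]}}

```text
clock: 25.12
tool_pos: [0.5937, -0.0372, 0.0475]
tool_rot: [0.109, 1.19, -0.055]
force: [-2.5, -1.3, -0.3]
gripper_width: 0.0002
```

```bash
cat >> h.py <<'E'
def fc():
    s=arm.sense();R,p=RT(s);t=p+R[:,0]*.019+R[:,2]*.016;print('front corner dx,dy,z',(t-FR)@X,(t-FR)@Y,t[2],'X in tool',R.T@X,'tilt',np.degrees(np.arcsin(R[0,0])),s['force'],s['joint_pos'].round(2))
E
python3 -c "
from h import *
fc()"
```

```text
front corner dx,dy,z 0.08901582853746041 0.0004102308513586374 0.035802944792385584 X in tool [ 0.36893535 -0.01155121  0.92942901] tilt 21.758429283064732 [-2.46036176 -1.344872   -0.32725984] [-0.19  0.62  1.92  0.23  0.23 -1.81]
```

Emit:
{"method": "play_rows", "body": {"targets": [[[3,0,8],0,1],[[6,0,16],0,1],[[9,0,23],0,1],[[11,0,28],0,1],[[12.5,0,31],0,1]]}}

```text
clock: 25.53
tool_pos: [0.6271, -0.0424, 0.0475]
tool_rot: [0.109, 1.19, -0.055]
force: [-2.3, -0.7, 1.5]
gripper_width: 0.0003
```

Emit:
{"method": "play_rows", "body": {"targets": [[[0.5,0,1.2],0,1],[[1,0,2.4],0,1],[[1.5,0,3.6],0,1],[[1.8,0,4.6],0,1],[[1.8,0,4.6],0,1]]}}

```text
clock: 25.95
tool_pos: [0.6317, -0.0431, 0.0474]
tool_rot: [0.109, 1.191, -0.055]
force: [-4.1, -0.1, 1.2]
gripper_width: 0.0009
```

```bash
python3 -c "
from h import *
fc()"
```

```text
front corner dx,dy,z 0.1274603192264682 0.0008819346895607566 0.03565275764410654 X in tool [ 0.36863575 -0.0115632   0.92954773] tilt 21.741271915408817 [-4.09731039 -0.1271147   1.2443508 ] [-0.19  0.65  1.83  0.17  0.29 -1.75]
```

Force is just starting to rise at 127 mm; a few more slow millimetres.

Emit:
{"method": "play_rows", "body": {"targets": [[[0.4,0,1],0,1],[[0.8,0,2],0,1],[[1.1,0,2.8],0,1],[[1.1,0,2.8],0,1],[[1.1,0,2.8],0,1]]}}

```text
clock: 26.37
tool_pos: [0.6324, -0.0431, 0.0468]
tool_rot: [0.111, 1.195, -0.053]
force: [-16.1, 0.2, 10.3]
gripper_width: 0.0004
```

```bash
python3 -c "
from h import *
fc()"
```

```text
front corner dx,dy,z 0.1281400451611216 0.0010322515044632503 0.03500349698030125 X in tool [ 0.36497918 -0.01173781  0.93098734] tilt 21.522291340820143 [-16.10141545   0.23832407  10.34006307] [-0.19  0.65  1.82  0.17  0.3  -1.75]
```

It stalled at 128 mm with 16 N: that matches the predicted shut travel (128–129 mm), so the drawer is home. Next I back off, rise, and turn 90° to grip the lever's bar.

Emit:
{"method": "play_rows", "body": {"targets": [[[-5,0,-12],0,1],[[-14,0,-36],0,1],[[-40,2,-30],0,1],[[-78,3,-15],0,1],[[-116,5,0],0,0.5]]}}

```text
clock: 26.78
tool_pos: [0.5894, -0.036, 0.1553]
tool_rot: [0.11, 1.197, -0.054]
force: [1.5, -0.6, -0.8]
gripper_width: 0.0049
```

Emit:
{"method": "play_rows", "body": {"targets": [[[-39,2,15],0,0],[[-78,4,30],0,-1],[[-117,6,45],1,-1],[[-150,8,60],2,-1],[[-190,8,76],3,-1]]}}

```text
clock: 27.2
tool_pos: [0.5908, -0.036, 0.3609]
tool_rot: [0.429, 1.197, -0.054]
force: [1.6, -0.4, -0.1]
gripper_width: 0.038
```

Emit:
{"method": "play_rows", "body": {"targets": [[[0,0,0],1.1,-1],[[0,0,0],2.2,-1],[[0,0,0],3.3,-1],[[0,0,0],4.4,-1],[[0,0,0],5.5,-1]]}}

```text
clock: 27.62
tool_pos: [0.5909, -0.036, 0.3611]
tool_rot: [1.011, 1.196, -0.054]
force: [-0.0, 0.1, 0.2]
gripper_width: 0.0709
```

Emit:
{"method": "play_rows", "body": {"targets": [[[0,0,0],1.1,-1],[[0,0,0],2.2,-1],[[0,0,0],3.3,-1],[[0,0,0],4.4,-1],[[0,0,0],5.5,-1]]}}

```text
clock: 28.03
tool_pos: [0.591, -0.0358, 0.3613]
tool_rot: [1.593, 1.195, -0.054]
force: [0.3, 0.1, -0.6]
gripper_width: 0.0912
```

```bash
cat >> h.py <<'E'
O=FR+.138*X
def grip(a,back=0.):
    a=np.radians(a); return O+(.080-.150*np.cos(a))*X-.136*Y+np.array([0,0,.105+.150*np.sin(a)])-back*RT()[0][:,0]
E
python3 -c "
from h import *
s=arm.sense();print(RT(s)[0].round(3),s['joint_pos'].round(2),grip(65),shift(grip(65,.09),np.radians(-9.6)))
im=snap('top','t8')
c=cal('top')
hsv=cv2.cvtColor(im,cv2.COLOR_RGB2HSV); print(proj(c,[grip(65)+.036*Y,grip(65)-.036*Y]))
for i in (0,1): print(im[150:172:2,318:362:3].max(2) if i==0 else '')
"
```

```text
[[ 0.366  0.928 -0.074]
 [-0.02  -0.072 -0.997]
 [-0.93   0.367 -0.008]] [-0.19  0.17  1.54  0.06  1.05 -0.13] [ 0.65726356 -0.18555801  0.24094617] ([array([ 49.2,  28. , 145.4]), np.float64(0.86)], 'p', array([ 0.591 , -0.0358,  0.3613]), 'q', array([-0.19,  0.17,  1.54,  0.06,  1.05, -0.13]), 'xax', array([ 0.366, -0.02 , -0.93 ]))
[[323.8002422  157.77261776]
 [354.93742807 162.07503407]]
[[129 121  89 129 144 143 145 193 193 192 193 192 192 192 192]
 [130  99  85 129 144 143 160 192 193 192 193 193 192 192 193]
 [129  95  80 110 139 140 159 192 193 193 192 192 192 192 192]
 [ 47 132  82  33  30  25  33 125 187 188 191 193 192 192 193]
 [ 36 157  96  53  51  44  36  31  29  24  24  81 164 193 192]
 [ 62 125  32  29  33  41  46  46  43  36  32  29  28 193 192]
 [ 76 145  85  42  30  27  29  29  35  39  38  38  35 193 192]
 [146 147 145 161 193 155  96  42  28  25  27  31  53 193 192]
 [145 146 145 161 193 192 193 149 143 185 122  77 107 193 192]
 [146 147 145 193 193 192 193 183 143 180 189 190 189 193 193]
 [146 146 146 192 193 192 193 192 144 145 143 142 142 143 189]]
```

The predicted grip position projects onto the black bar to within a pixel. I'll move over it.

Emit:
{"method": "play_rows", "body": {"targets": [[[6,6,30],0.2,-1],[[14,12,60],0.5,-1],[[25,18,90],0.86,-1],[[37,24,120],0.86,-1],[[49,28,145],0.86,-1]]}}

```text
clock: 28.5
tool_pos: [0.6234, -0.1857, 0.3243]
tool_rot: [1.688, 1.194, -0.056]
force: [-0.5, 0.1, -1.2]
gripper_width: 0.0913
```

```bash
python3 -c "
from h import *
eyes.snapshot('wrist')
print(RT()[0].round(3),shift(grip(65)))"
```

```text
[[ 0.365  0.916 -0.165]
 [-0.021 -0.169 -0.985]
 [-0.931  0.364 -0.042]] ([array([87.5,  0.7, -5.7])], 'p', array([ 0.6237, -0.1892,  0.3219]), 'q', array([-0.46,  0.3 ,  1.47,  0.17,  1.02, -0.35]), 'xax', array([ 0.365, -0.021, -0.931]))
```

Emit:
{"method": "play_rows", "body": {"targets": [[[25,0,-3],0,-1],[[50,1,-5],0,-1],[[70,1,-5],0,-1],[[82,1,-5],0,-0.5],[[85,1,-5],0,0]]}}

```text
clock: 28.97
tool_pos: [0.6563, -0.1858, 0.2412]
tool_rot: [1.687, 1.199, -0.056]
force: [-0.1, 0.2, -0.6]
gripper_width: 0.0807
```

Emit:
{"method": "play_rows", "body": {"targets": [[[1,0,0],0,0.5],[[1,0,0],0,1],[[1,0,0],0,1],[[1,0,0],0,1],[[1,0,0],0,1]]}}

```text
clock: 29.38
tool_pos: [0.6568, -0.186, 0.2413]
tool_rot: [1.685, 1.197, -0.057]
force: [0.2, -0.5, -0.7]
gripper_width: 0.0471
```

Emit:
{"method": "play_rows", "body": {"targets": [[[0,0,0],0,1],[[0,0,0],0,1],[[0,0,0],0,1],[[0,0,0],0,1],[[0,0,0],0,1]]}}

```text
clock: 29.8
tool_pos: [0.6562, -0.1859, 0.2411]
tool_rot: [1.686, 1.198, -0.057]
force: [-5.7, 1.0, 3.8]
gripper_width: 0.0197
```

```bash
python3 -c "
from h import *
s=arm.sense();print(s['force'],s['gripper_width'],shift(grip(65)))
R,p=RT(); d=p-O; print('press coords',d@X,d@Y,d[2])
r=np.hypot(.08-d@X,d[2]-.105);a=np.degrees(np.arctan2(d[2]-.105,.08-d@X));print(r,a)
for t in (55,45,35,25,15,10,6):
  b=np.radians(t);q=O+(.080-r*np.cos(b))*X+(d@Y)*Y+np.array([0,0,.105+r*np.sin(b)]);print(t,(R.T@(q-p)*1000).round(1))
"
```

```text
[-5.72685553  1.00522136  3.84912671] 0.019746247670346845 ([array([ 0.5,  0.8, -0.5])], 'p', array([ 0.6562, -0.1859,  0.2411]), 'q', array([-0.43,  0.42,  1.52,  0.18,  0.86, -0.35]), 'xax', array([ 0.363, -0.021, -0.931]))
press coords 0.015628616475017416 -0.13651811851331078 0.24111517725894588
0.15056897587868048 64.68966742922464
55 [  3.9 -25.1   0.5]
45 [ 12.4 -50.    1.1]
35 [ 25.  -73.    1.9]
25 [ 41.4 -93.4   2.7]
15 [  61.2 -110.7    3.7]
10 [  72.1 -118.     4.3]
6 [  81.3 -123.1    4.7]
```

The bar is gripped (19.7 mm). I'll follow the arc down.

Emit:
{"method": "play_rows", "body": {"targets": [[[1.8,-15,0.3],0,1],[[5.3,-30,0.6],0,1],[[10.5,-45,1],0,1],[[17,-60,1.5],0,1],[[25,-73,2],0,1]]}}

```text
clock: 30.22
tool_pos: [0.5991, -0.1764, 0.1928]
tool_rot: [1.683, 1.194, -0.06]
force: [5.8, 5.1, 10.1]
gripper_width: 0.0193
```

```bash
python3 -c "
from h import *
s=arm.sense();print(s['force'],s['gripper_width'])
R,p=RT(); d=p-O; r=np.hypot(.08-d@X,d[2]-.105);a=np.degrees(np.arctan2(d[2]-.105,.08-d@X));print(r,a)
r=.1505
for t in (30,25,20,15,12,10,8,6):
  b=np.radians(t);q=O+(.080-r*np.cos(b))*X-.1365*Y+np.array([0,0,.105+r*np.sin(b)]);print(t,(R.T@(q-p)*1000).round(1))
"
```

```text
[ 5.81008487  5.14642136 10.08856443] 0.019319413245757547
0.1504708627391698 35.67851484624134
30 [  8.7 -12.1   0.3]
25 [ 17.3 -22.    0.8]
20 [ 26.7 -31.1   1.2]
15 [ 36.9 -39.4   1.7]
12 [ 43.4 -43.9   2.1]
10 [ 47.8 -46.7   2.3]
8 [ 52.3 -49.4   2.5]
6 [ 56.9 -51.9   2.7]
```

Emit:
{"method": "play_rows", "body": {"targets": [[[9,-12,0],0,1],[[17,-22,0.8],0,1],[[27,-31,1.2],0,1],[[37,-39.5,1.7],0,1],[[43,-44,2],0,1]]}}

```text
clock: 30.63
tool_pos: [0.5756, -0.1724, 0.1371]
tool_rot: [1.68, 1.19, -0.063]
force: [6.1, 4.7, 10.1]
gripper_width: 0.0196
```

Emit:
{"method": "play_rows", "body": {"targets": [[[3,-2,0],0,1],[[6,-3.5,0],0,1],[[9,-5.5,0],0,1],[[11,-6.5,0],0,1],[[11,-6.5,0],0,1]]}}

```text
clock: 31.05
tool_pos: [0.5744, -0.1721, 0.1259]
tool_rot: [1.677, 1.187, -0.066]
force: [-12.5, 1.5, 31.1]
gripper_width: 0.0197
```

```bash
python3 -c "
from h import *
s=arm.sense();print(s['force'],s['gripper_width'])
R,p=RT(); d=p-O; r=np.hypot(.08-d@X,d[2]-.105);a=np.degrees(np.arctan2(d[2]-.105,.08-d@X));print(r,a)
"
```

```text
[-12.53906419   1.50048916  31.13573557] 0.019746103518457733
0.14882766244602882 8.086091321967999
```

The force jumped from 10 to 31 N at 8–10°: that is the stop. I'll guide it back up.

```bash
python3 -c "
from h import *
R,p=RT(); r=.1505
for t in (14,22,30,37,44,50,56,60,63):
  b=np.radians(t);q=O+(.080-r*np.cos(b))*X-.1365*Y+np.array([0,0,.105+r*np.sin(b)]);print(t,(R.T@(q-p)*1000).round(1))
"
```

```text
14 [-13.9   7.   -0.7]
22 [-30.   20.4  -1.4]
30 [-44.   36.   -2.2]
37 [-54.5  51.1  -2.7]
44 [-63.   67.4  -3.2]
50 [-68.7  82.1  -3.6]
56 [-72.8  97.3  -4. ]
60 [-74.6 107.6  -4.2]
63 [-75.5 115.4  -4.3]
```

Emit:
{"method": "play_rows", "body": {"targets": [[[-14,7,-0.7],0,1],[[-30,20.5,-1.4],0,1],[[-44,36,-2.2],0,1],[[-54.5,51,-2.7],0,1],[[-63,67.5,-3.2],0,1]]}}

```text
clock: 31.47
tool_pos: [0.6155, -0.1798, 0.2116]
tool_rot: [1.671, 1.183, -0.072]
force: [18.7, -9.3, -20.3]
gripper_width: 0.0194
```

Emit:
{"method": "play_rows", "body": {"targets": [[[-6,14,-0.4],0,1],[[-10,29,-0.7],0,1],[[-12,40,-1],0,1],[[-12.5,47.5,-1],0,1],[[-12.5,48,-1],0,1]]}}

```text
clock: 31.88
tool_pos: [0.6554, -0.1871, 0.242]
tool_rot: [1.668, 1.182, -0.074]
force: [-5.0, -4.3, 11.5]
gripper_width: 0.0194
```

```bash
python3 -c "
from h import *
s=arm.sense();print(s['force'],s['gripper_width'])
R,p=RT(); d=p-O; r=np.hypot(.08-d@X,d[2]-.105);a=np.degrees(np.arctan2(d[2]-.105,.08-d@X));print(r,a)
"
```

```text
[-5.01047169 -4.29111432 11.45066464] 0.019431192033513307
0.15162893027990682 64.62275270844026
```

The lever is back at rest (64.6°). I'll open and retreat along the tool axis.

Emit:
{"method": "play_rows", "body": {"targets": [[[0,0,0],0,0],[[0,0,0],0,-0.6],[[0,0,0],0,-0.6],[[0,0,0],0,-0.6],[[0,0,0],0,-0.6]]}}

```text
clock: 32.3
tool_pos: [0.6552, -0.1869, 0.2417]
tool_rot: [1.669, 1.183, -0.074]
force: [-0.9, 0.4, 0.1]
gripper_width: 0.0499
```

Emit:
{"method": "play_rows", "body": {"targets": [[[-15,0,0],0,-0.6],[[-40,0,0],0,-0.6],[[-75,0,0],0,-0.6],[[-110,0,0],0,-0.6],[[-150,0,0],0,-0.6]]}}

```text
clock: 32.72
tool_pos: [0.5975, -0.1823, 0.3809]
tool_rot: [1.671, 1.185, -0.072]
force: [1.3, -0.9, 0.2]
gripper_width: 0.073
```

Emit:
{"method": "play_rows", "body": {"targets": [[[-40,-25,0],0,-0.6],[[-70,-60,0],0,-0.6],[[-80,-100,0],0,-0.6],[[-80,-140,0],0,-0.6],[[-80,-140,0],0,-0.6]]}}

```text
clock: 33.13
tool_pos: [0.4344, -0.1546, 0.4007]
tool_rot: [1.674, 1.188, -0.069]
force: [0.4, 0.2, 0.8]
gripper_width: 0.0726
```

```bash
python3 -c "
from h import *
eyes.snapshot('scene');im=snap('scene','s9');t=snap('top','t9')
a=cv2.resize(im[140:270,260:430,::-1],(782,598),interpolation=cv2.INTER_CUBIC)[:, :480]
a=cv2.resize(im[150:310,270:430,::-1],(480,480),interpolation=cv2.INTER_CUBIC);b=cv2.resize(t[95:295,230:430,::-1],(480,480)[:2],interpolation=cv2.INTER_CUBIC)
cv2.imwrite('pics/f9.png',cv2.resize(np.hstack([a,b]),(800,400)))
print(arm.sense()['force'],arm.sense()['tool_pos'])
c=cal('scene');print('shut panel corners',(proj(c,[O-.010*X+s*.064*Y+np.array([0,0,z]) for s in(1,-1) for z in(.024,.062)])-[270,150])*2.5)
"
```

```text
[0.10519519 0.43935617 0.95881688] [ 0.43958295 -0.1570639   0.40296547]
shut panel corners [[113.08667609 159.39994521]
 [113.66907546 132.87104101]
 [172.88491928 199.62264161]
 [174.25401309 171.47118244]]
```

View pics/f9.png

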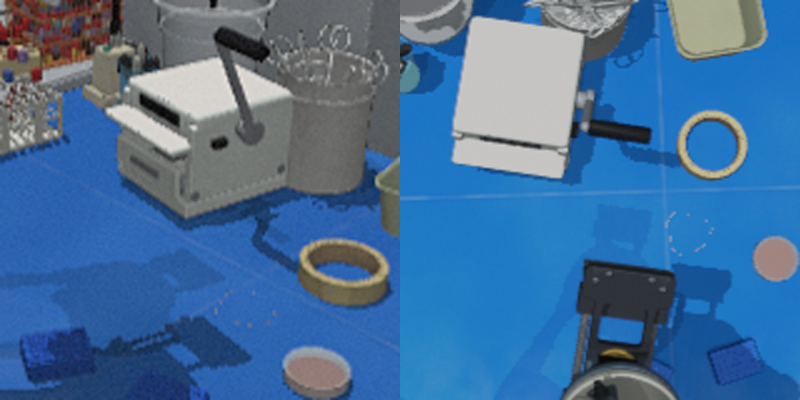

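The last picture shows the drawer shut under the lip, the lever back at rest, the bystanders unmoved and the arm clear.

```bash
python3 -c "
from h import *
print(workorder.job_done(), arm.sense()['clock'])"
```

```text
the job is handed in; nothing more can be done
the job is handed in; nothing more can be done
```

I set the plate in the drawer pocket, pushed the drawer shut, pulled the lever down to its stop and guided it back up. The job was handed in at about 33 s. No verdict was reported.

- **Plate:** On the first try it seems to have caught a pocket rim: contact came 3 mm early, at about 11 N. I lifted it slightly, moved it 2 mm forward and lowered it again. It reached the floor at the expected height, and a close-up showed it flat and lengthwise in the pocket. I could not see it again once the drawer was shut.
- **Tilt:** The moves had no pitch command. I got the lean needed for the drawer by pressing the arm against its reach limit; it was about 22° during the push.
- **Drawer:** It stalled after 128 mm of travel with 16 N on the tool. I had predicted 128–129 mm, and in the last picture it sits shut under the lip. I judged it fully home from the travel and the force; I did not measure the remaining gap.
- **Lever:** Only after the drawer was shut, I gripped the bar and followed its arc. The force rose from about 12 N to 34 N at about 8°, against a stated stop at 10°. I brought it back to 64.6° (rest is 65°) and released it.
- **Last picture:** The lever is up, the tape, petri dish and decoys look unmoved, and the arm touches nothing. I did not check the gauze roll separately.
- **Disagreement:** The top and wrist cameras differed by about 4 mm on the pocket's sideways position. I used the wrist camera, and the fit confirmed it.

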